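Load a roller flow lane with two block batteries and lock it with the keeper pin

ROBOT

A 7-joint arm with a two-finger parallel gripper is mounted at the origin on a cart in front of the work surface, level with it; the furniture and walls round the work are solid. World frame = base frame: x ahead of the robot, y to its left, z up, the work surface at z = 0. Lengths are in m, angles in rad, forces in N, time in s.
With the tool pointing down it reaches from about 0.425 to 0.875 m from the base axis. Payload 9.9 kg.
Tool frame: the origin (TCP) lies between the finger pads; the fingertips stand 11 mm ahead of it and the grasp point (between the pads) lies 8 mm behind it; z points along the fingers, y is the line along which they close (so a half turn about z gives the same grasp; the last joint's range is limited). The gripper opens to 85 mm and grips with 20 to 120 N. Pads are 22 mm wide; open, the fingers measure 114 mm over their backs; the gripper's body (76 mm by 85 mm) begins 54 mm behind the grasp point. The pads swing forward as they close: fully open they stand 13 mm farther back than shut.
Start: joints at [-1.381, 0.576, 0.025, 1.437, -0.015, 1.129, -0.057], TCP at [0.183, 0.65, 0.242] pointing down, gripper open.
Joint ranges: [-2.76, 2.76], [-0.34, 2.15], [-1.52, 1.57], [0.19, 2.46], [-1.09, 4.23], [0.17, 1.99], [-2.82, 2.82]. Speed limits (rad/s): [2.22, 2.22, 3.01, 3.01, 3.14, 3.14, 3.14].

INTERFACE

Orientations are given as a unit quaternion [w, x, y, z].
In Python, from rig import ctrl gives the robot as it stands.
- The arm moves only by the shell command python3 jog.py 'ROWS'. ROWS is rows parted by semicolons, their numbers by spaces, 1 to 10 of them, each of 7 numbers: the opening from 0.0 (shut) to 1.0 (fully open), then dx, dy, dz in m, then a rotation vector rx, ry, rz in rad; each row is the pose to reach, as a shift and turn from the pose commanded when the command began, along the tool's axes at that moment; what a row does not reach only later rows make up. A row lasts 1/12 s, in which the tool goes at most 0.0417 m and 0.125 rad, less where a joint would pass 70% of its speed; a pose out of reach is approached as far as the arm can. The fingers move at their own pace and stop on an object; the grip force is fixed at half the most. Time passes only in rows, so rows that do not move let the fingers close. It prints the time, the measured TCP pose, the force, the opening and the grip force at its end.
- ctrl.get_state(): the state, without advancing time (a new reading comes with each control period).
- ctrl.capture(name): name is "scene" or "top" or "wrist"; returns a dict with "color" (420x560x3 uint8, red, green, blue), "intrinsics" (3x3 intrinsics, pixels), "world_from_camera" (4x4, takes a point from camera to world coordinates); the wrist camera has in their place "hand_eye" (4x4, takes a point from camera to tool coordinates, whose origin is the TCP and whose axes are the flange's). Camera axes: x right, y down, z forward; pixel columns grow to the right and rows downward; lengths in m; the calibration is good to about 2 mm. A picture is of the moment at which its call begins: read the wrist's pose just before it. There is no depth.
- ctrl.job_done(): hands the job in; it is judged then, once.
The state is a dict: "t": time; "joints": joint angles; "dq": joint speeds; "joint_torque": joint torques, N m; "position": TCP position; "tcp_rot": TCP orientation; "contact_force": force on the tool from outside, world axes, zero at the start; "wrist_torque": the same for the moment, N m; "grip_width": opening from 0.0 (shut) to 1.0 (fully open); "grasp_force": force on a finger pad.
Only numpy, scipy, OpenCV 4.12 (cv2) and the standard library are available. Lean on these libraries where they do the work, as an engineer would, in place of code of your own. Each camera call takes 0.05 s, during which the arm holds its last target. There are 200 camera calls.

TASK

Load both block batteries into the sloped roller lane from its upper end, each lying flat with its terminals pointing down the lane, so that they roll under the clear cover, the first fully down against the red stop and the second right behind it. Then lock them in: push the red-handled keeper pin crosswise through both yellow eyelets, just up the lane from the second battery, until its handle meets the eyelet, and let go. Do not disturb the solder spool, the vial or the loupe.

Things in the scene. Friction and masses are not known exactly. Their poses are not given: they have to be found in the camera images.
- lane: aluminium roller flow lane fixed to the bench on a dark base plate 236 x 86 mm. Origin: centre of the plate's underside; own x level, towards the upper (loading) end; y level, across; z up. The roller line climbs at 22 degrees (0.384 rad) towards +x, from the red stop (x -100, z 32 mm in this frame), 214 mm long; 15 free rollers. Channel 32 mm wide, rails 5 mm thick, 7 mm over the rollers
- stop (a point): face of the red stop, mid channel, 9 mm over the roller line: where the first battery's terminals end up. From 8 to 94 mm up the lane a clear cover lies 27 mm over the rollers, so batteries go in only above the eyelets and roll down by themselves
- second (a point): 52 mm up the lane from the stop, 9 mm over the roller line: where the second battery's terminals end up
- gate (a point): midway between the yellow eyelets, on their common axis (the lane's own y), 118 mm up the lane from the stop, 9 mm over the roller line. Each is a 26 x 26 mm lug 6 mm thick, inner face 16.5 and outer face 22.5 mm from this point, with an 11 mm hole chamfered 1.5 mm. The second battery, when home, ends 14 mm down the lane from here
- load (a point): middle of the open loading zone, on the roller line itself (0 mm over it), 176 mm up the lane from the stop; a battery set here with its middle, square to the slope, clears the eyelets by 19 mm
- battery_a: the first of two alike: nine-volt style block battery, 27 x 52 x 18 mm, 0.09 kg, black half with the terminals, amber half without, lying flat on the bench. Origin: centre of its underside; z up when it lies flat; its own y runs along its 52 mm length and the end with the two round terminals is the -y end. Graspable across its 27 mm width (own x)
- battery_b: the second of two alike: nine-volt style block battery, 27 x 52 x 18 mm, 0.09 kg, black half with the terminals, amber half without, lying flat on the bench. Origin: centre of its underside; z up when it lies flat; its own y runs along its 52 mm length and the end with the two round terminals is the -y end. Graspable across its 27 mm width (own x)
- battery_a_terminals (a point): middle of battery_a's terminal end, 26 mm from its middle, 9 mm over its underside
- battery_b_terminals (a point): middle of battery_b's terminal end, 26 mm from its middle, 9 mm over its underside
- pin: keeper pin, 0.04 kg: red grip block 26 (own x) x 14 (y) x 24 mm high, with an 8 mm steel rod sticking out 74 mm from its +x face, last 6 mm tapered. Origin: centre of the block's underside; rod axis along +x, 4 mm over the underside. Lies flat, block upright; grasp the block across its 14 mm. Goes in from either side, handle up; the lane's -y side has more room
- pin_tip (a point): tip of the pin's rod, 87 mm from the pin's origin
- pin_mid (a point): point on the rod's axis 35.5 mm from the pin's origin (22.5 mm from the block's face): it coincides with the gate when the block is against an eyelet
- solder_spool: blue and white solder spool, 60 mm across, 40 mm high, loose; origin under its centre; leave it alone
- vial: capped sample vial, 21 mm across, 49 mm high, loose, standing; origin under its centre; leave it alone
- loupe: black loupe, 36 mm across, 22 mm high, loose; origin under its centre; leave it alone

How it is judged:
By the outcome, as a careful person would: the job done as asked, in the order asked, and still so for the second after the job is handed in, with the robot touching nothing.
It also fails if it takes over 61 s, if anything falls off the work surface, if the arm or the gripper's body presses on something with over 40 N, if the wrist force passes 120 N, or if a joint passes its speed limit or range.

## Working session

There is one attempt and no reset: what is moved stays moved. The work goes in short steps, Python scripts to look and compute and a shell command to move; the robot and the scene stay as the last step left them, time stands still between calls to the robot, and variables do not carry over. Pictures are saved under pics/ and viewed, at most 10 in all, crops included, and the job is handed in when it is done.

```bash
ls; mkdir -p pics
cat > h.py <<'E'
import numpy as np, cv2
from rig import ctrl
from scipy.spatial.transform import Rotation as R
def cap(n):
    s=ctrl.get_state(); c=ctrl.capture(n)
    if n=='wrist':
        T=np.eye(4); q=s['tcp_rot']; T[:3,:3]=R.from_quat([q[1],q[2],q[3],q[0]]).as_matrix(); T[:3,3]=s['position']
        c['world_from_camera']=T@np.array(c['hand_eye'])
    return c
def ray(c,px):
    K=np.array(c['intrinsics']);T=np.array(c['world_from_camera'])
    d=T[:3,:3]@np.linalg.solve(K,[px[0],px[1],1.]); return T[:3,3],d
def onz(c,px,z):
    o,d=ray(c,px); return o+d*(z-o[2])/d[2]
def two(c1,p1,c2,p2):
    o1,d1=ray(c1,p1);o2,d2=ray(c2,p2)
    t=np.linalg.lstsq(np.c_[d1,-d2],o2-o1,rcond=None)[0]
    a=o1+d1*t[0];b=o2+d2*t[1]; return (a+b)/2,np.linalg.norm(a-b)
def proj(c,P):
    K=np.array(c['intrinsics']);T=np.linalg.inv(np.array(c['world_from_camera']))
    p=K@(T[:3,:3]@np.asarray(P)+T[:3,3]); return p[:2]/p[2]
def save(c,n): cv2.imwrite('pics/'+n,cv2.cvtColor(c['color'],cv2.COLOR_RGB2BGR))
E
python3 - <<'E'
from h import *
import pickle
s=ctrl.get_state(); print(s)
for n in('scene','top','wrist'):
    c=cap(n); save(c,n+'0.png'); pickle.dump(c,open(n+'0.pkl','wb')); print(n,np.round(c['intrinsics'],1).tolist(),np.round(c['world_from_camera'],3).tolist(), np.round(c.get('hand_eye',0),3).tolist())
E
```

```text
jog.py
pics
rig.py
{'t': 0.0, 'joints': array([-1.38079409,  0.57654489,  0.02485781,  1.43787361, -0.01495467,
        1.12899553, -0.05648079]), 'dq': array([-1.89391717e-04, -9.30085528e-05,  3.71636116e-04, -9.97107591e-04,
        1.08807442e-04, -9.40811463e-04, -9.42053139e-04]), 'joint_torque': array([-6.24500190e-04, -7.65759230e+01,  2.25021869e+00, -2.85972834e+01,
        1.53571431e-02,  1.23986456e-02, -1.05653913e-05]), 'position': array([0.18241742, 0.64945227, 0.24144651]), 'tcp_rot': array([-4.49888838e-05,  1.36443297e-01,  9.90647544e-01, -8.17313623e-04]), 'contact_force': array([ 0.09809849,  0.88998792, -0.32834176]), 'wrist_torque': array([-0.01095112, -0.01598128,  0.03180329]), 'grasp_force': 0.0, 'grip_width': 0.9998639838270458}
scene [[460.3, 0.0, 280.6], [0.0, 460.3, 208.0], [0.0, 0.0, 1.0]] [[0.063, -0.786, 0.615, -0.206], [-0.998, -0.055, 0.032, -0.084], [0.009, -0.616, -0.788, 1.016], [0.0, 0.0, 0.0, 1.0]] 0
top [[399.3, 0.0, 273.3], [0.0, 399.3, 220.0], [0.0, 0.0, 1.0]] [[0.033, -0.976, 0.217, 0.256], [-0.999, -0.031, 0.013, -0.067], [-0.006, -0.218, -0.976, 1.202], [0.0, 0.0, 0.0, 1.0]] 0
wrist [[328.5, 0.0, 280.8], [0.0, 328.5, 208.8], [0.0, 0.0, 1.0]] [[0.27, 0.926, 0.263, 0.114], [0.963, -0.259, -0.075, 0.67], [-0.001, 0.274, -0.962, 0.372], [0.0, 0.0, 0.0, 1.0]] [[0.0, -0.962, -0.274, 0.071], [1.0, 0.0, 0.0, 0.001], [-0.0, -0.274, 0.962, -0.131], [0.0, 0.0, 0.0, 1.0]]
```

View pics/scene0.png

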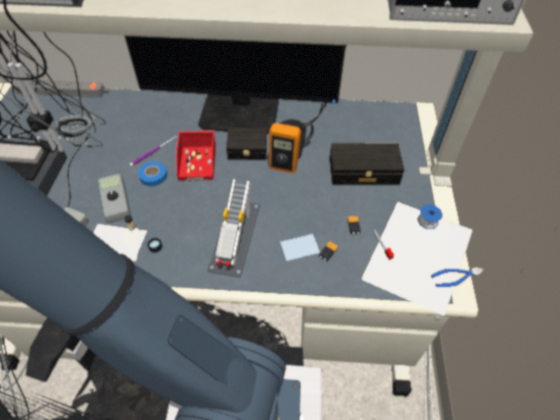

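View pics/top0.png

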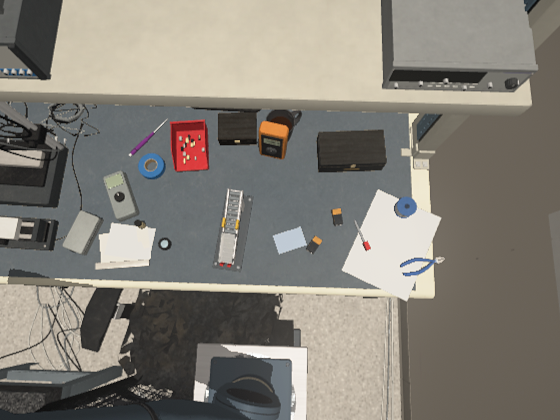

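Lane: scene (235,225), upper end far from the robot, eyelets at (235,214). Batteries are at scene (354,225) and (329,251). The pin handle is at (389,254), with the rod running to (376,231). In the top view the batteries are at (337,216) and (315,243), and the pin handle at (366,246).

Run:
```python
from h import *
import pickle
s=pickle.load(open('scene0.pkl','rb'));t=pickle.load(open('top0.pkl','rb'))
for n,ps,pt in[('bat1',(354,225),(337,216)),('bat2',(329,251),(315,243)),('pinh',(389.5,254),(366.5,246)),('pintip',(376,231),(356,220)),('eyes',(235,214.5),(231.5,224)),('upper',(238,182),(235,190)),('stop',(224,263),(226,265)),('spool',(431,210),(404,206)),('baseUR',(258,206),(251,197)),('baseLR',(246,272),(240,269)),('baseLL',(211,270),(214,268))]:
    p,e=two(s,ps,t,pt); print(n,np.round(p,3),round(e,4),'top z0',np.round(onz(t,pt,0.01),3))
```

```text
bat1 [ 0.543 -0.247 -0.001] 0.0014 top z0 [ 0.54  -0.246  0.01 ]
bat2 [ 0.457 -0.179 -0.005] 0.0027 top z0 [ 0.455 -0.179  0.01 ]
pinh [ 0.451 -0.334  0.006] 0.0017 top z0 [ 0.45  -0.334  0.01 ]
pintip [ 0.535 -0.307 -0.012] 0.0009 top z0 [ 0.53  -0.304  0.01 ]
eyes [0.489 0.067 0.089] 0.0011 top z0 [0.505 0.076 0.01 ]
upper [0.585 0.065 0.104] 0.0103 top z0 [0.614 0.071 0.01 ]
stop [0.377 0.083 0.037] 0.0026 top z0 [0.38  0.085 0.01 ]
spool [ 0.567 -0.441  0.052] 0.0055 top z0 [ 0.579 -0.452  0.01 ]
baseUR [ 0.598  0.022 -0.011] 0.0007 top z0 [0.593 0.02  0.01 ]
baseLR [0.369 0.037 0.013] 0.0123 top z0 [0.369 0.043 0.01 ]
baseLL [0.369 0.12  0.012] 0.0019 top z0 [0.37  0.121 0.01 ]
```

```bash
r="1 -0.39 -0.41 -0.02 0 0 -0.17"; python3 jog.py '1 -0.39 -0.41 -0.02 0 0 -0.17;1 -0.39 -0.41 -0.02 0 0 -0.17;1 -0.39 -0.41 -0.02 0 0 -0.17;1 -0.39 -0.41 -0.02 0 0 -0.17;1 -0.39 -0.41 -0.02 0 0 -0.17;1 -0.39 -0.41 -0.02 0 0 -0.17;1 -0.39 -0.41 -0.02 0 0 -0.17;1 -0.39 -0.41 -0.02 0 0 -0.17;1 -0.39 -0.41 -0.02 0 0 -0.17;1 -0.39 -0.41 -0.02 0 0 -0.17'
```

```text
t: 0.98
position: [0.3777, 0.2798, 0.2571]
tcp_rot: [0.0, 0.052, 0.999, 0.0]
contact_force: [0.3, 0.1, 0.7]
grip_width: 1.001
grasp_force: 0.0
```

```bash
cat > st.py <<'E'
from h import *
s=ctrl.get_state();q=s['tcp_rot'];M=R.from_quat([q[1],q[2],q[3],q[0]]).as_matrix()
print(round(s['t'],2),np.round(s['position'],4),'axes x,y,z',np.round(M.T,4).tolist(),'j',np.round(s['joints'],2),'F',np.round(s['contact_force'],1),'w',round(s['grip_width'],3),'g',round(s['grasp_force'],1))
E
python3 st.py
```

```text
0.98 [0.3777 0.2798 0.2571] axes x,y,z [[-0.9946, 0.1035, -0.0001], [0.1035, 0.9946, 0.0001], [0.0001, 0.0001, -1.0]] j [-0.78  0.26  0.06  1.94 -0.02  0.95  0.75] F [0.3 0.1 0.7] w 1.001 g 0.0
```

```bash
python3 jog.py '1 -0.07 -0.18 0 0 0 0;1 -0.07 -0.18 0 0 0 0;1 -0.07 -0.18 0 0 0 0;1 -0.07 -0.18 0 0 0 0;1 -0.07 -0.18 0 0 0 0;1 -0.07 -0.18 0 0 0 0;1 -0.07 -0.18 0 0 0 0'
python3 - <<'E'
from h import *
import pickle
c=cap('wrist');pickle.dump(c,open('l1.pkl','wb'));save(c,'l1.png')
E
python3 st.py
python3 jog.py '1 -0.05 -0.16 0 0 0 0;1 -0.05 -0.16 0 0 0 0;1 -0.05 -0.16 0 0 0 0;1 -0.05 -0.16 0 0 0 0;1 -0.05 -0.16 0 0 0 0;1 -0.05 -0.16 0 0 0 0'
python3 - <<'E'
from h import *
import pickle
c=cap('wrist');pickle.dump(c,open('l2.pkl','wb'));save(c,'l2.png')
E
python3 st.py
```

```text
t: 1.57
position: [0.4284, 0.0939, 0.257]
tcp_rot: [0.0, 0.054, 0.999, -0.0]
contact_force: [-0.7, 0.4, -0.1]
grip_width: 1.002
grasp_force: 0.0
1.62 [0.4281 0.0954 0.257 ] axes x,y,z [[-0.9945, 0.1048, 0.0002], [0.1048, 0.9945, 0.0002], [-0.0002, 0.0003, -1.0]] j [-0.45  0.21  0.16  2.01 -0.04  0.93  1.19] F [-0.1  0.2  0.4] w 0.996 g 0.0
t: 2.12
position: [0.4616, -0.0698, 0.2568]
tcp_rot: [-0.0, 0.053, 0.999, -0.0]
contact_force: [0.0, 0.6, -0.6]
grip_width: 1.003
grasp_force: 0.0
2.17 [ 0.4614 -0.0679  0.2567] axes x,y,z [[-0.9946, 0.1035, 0.0007], [0.1035, 0.9946, 0.0005], [-0.0006, 0.0005, -1.0]] j [-0.15  0.26  0.25  1.95 -0.08  0.94  1.61] F [-0.1  0.4 -0.3] w 0.999 g 0.0
```

View pics/l1.png

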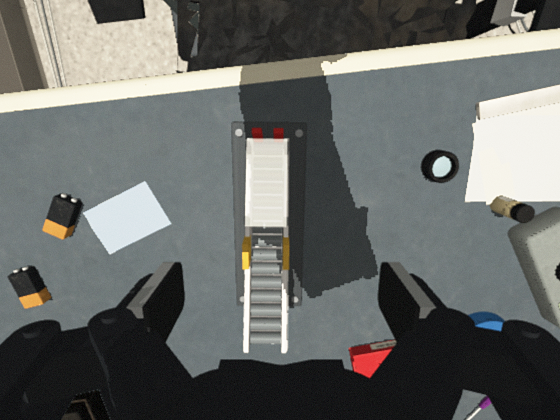

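View pics/l2.png

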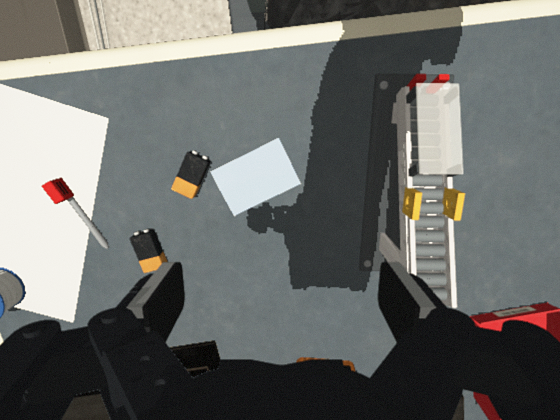

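The l1 picture shows the lane at columns 233–305, red stop at (268,132), eyelets at (247,252) and (285,252), and upper end at row 350. In l2, the batteries are at (190,175) and (147,250) with terminals up the picture (towards the robot). The pin block is at (58,190), with its tip at (105,247).

Run:
```python
from h import *
import pickle
L=[pickle.load(open(f'l{i}.pkl','rb')) for i in(1,2)]
for c in L:
    h=cv2.cvtColor(c['color'],cv2.COLOR_RGB2HSV)
    for n,lo,hi in[('yel/amb',(10,120,90),(30,255,255)),('red',(0,150,90),(8,255,255)),]:
        m=cv2.inRange(h,lo,hi); k,_,st,ce=cv2.connectedComponentsWithStats(m)
        for i in range(1,k):
            if st[i,4]>25 and st[i,1]<330:
                r=cv2.minAreaRect(np.argwhere(np.roll(cv2.compare(_.astype(np.float32),float(i),cv2.CMP_EQ),0))[:,::-1].astype(np.float32)); print(n,np.round(ce[i],1),st[i],np.round(r[0],1),np.round(r[1],1),round(r[2],1))
    print()
a=cv2.resize(L[0]['color'][110:360,225:315],None,fx=2.3,fy=2.3,interpolation=cv2.INTER_CUBIC)
b=cv2.resize(L[1]['color'][65:315,360:470],None,fx=2.3,fy=2.3,interpolation=cv2.INTER_CUBIC)
d=cv2.resize(L[1]['color'][140:280,120:220],None,fx=3,fy=3,interpolation=cv2.INTER_CUBIC)
H=575; f=lambda x:cv2.copyMakeBorder(x[:H],0,H-min(H,len(x)),0,5,cv2.BORDER_CONSTANT)
cv2.imwrite('pics/comp.png',cv2.cvtColor(np.hstack([f(a),f(b),f(d)]),cv2.COLOR_RGB2BGR)); print(a.shape,b.shape,d.shape)
```

```text
yel/amb [ 56.6 229.1] [ 42 219  32  20 359] [ 57.1 229.4] [29.3 15.1] 15.6
yel/amb [246.  252.5] [242 237   9  33 266] [246. 253.] [32.  8.] 90.0
yel/amb [285.5 253.3] [283 237   7  33 193] [286. 253.] [ 6. 32.] 0.0
yel/amb [ 34.8 298.6] [ 19 288  32  21 362] [ 35.  298.7] [13.9 30. ] 71.6
red [256.6 132.4] [252 128  10  10  93] [256.5 132.5] [9. 9.] 90.0
red [278.  132.4] [274 128   9  10  88] [278.  132.5] [9. 8.] 90.0

yel/amb [184.4 187.3] [172 176  27  23 352] [184.2 187.6] [25.  14.3] 26.6
yel/amb [411.8 203.2] [402 188  20  32 482] [411.5 203.7] [17.2 30.1] 7.6
yel/amb [453.  203.4] [443 188  22  33 554] [452.3 204.2] [20.5 30.6] 8.7
yel/amb [151.9 262.8] [139 253  28  20 306] [153.1 263. ] [13.9 26.4] 73.1
red [417.2  79.7] [408  74  18  15 130] [416.2  79.4] [ 9.8 19.7] 63.4
red [441.4  78.3] [432  74  17   9 109] [440.  78.] [ 8. 16.] 90.0
red [ 56.3 190.9] [ 42 178  31  26 371] [ 57.5 190.2] [25.8 20.2] 53.1
red [524.  319.3] [ 472  303   88   38 1062] [517.4 316.2] [89.3 34.8] 8.5

(575, 207, 3) (575, 253, 3) (420, 300, 3)
```

View pics/comp.png

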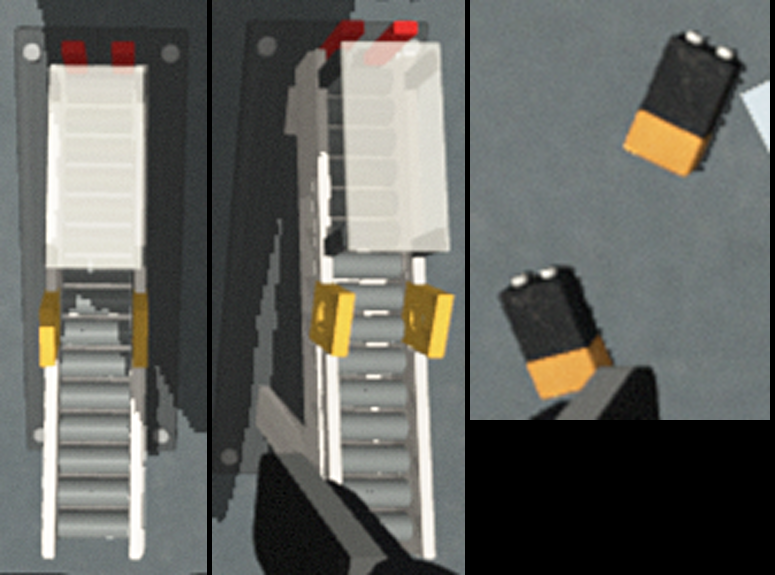

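Composite: the bolts, the yellow lugs with the hole at about comp (321,315), and the battery terminals are clearly visible. Terminals point towards the top of the picture.

```bash
cat > lane.py <<'E'
from h import *
import pickle
a,b=[pickle.load(open(f'l{i}.pkl','rb')) for i in(1,2)]
th=np.radians(22)
def laneP(o,yaw,u,v,w): # u up-lane, v across, w over rollers
    x=-.1+u*np.cos(th)-w*np.sin(th); z=.032+u*np.sin(th)+w*np.cos(th)
    return np.array([o[0]+x*np.cos(yaw)-v*np.sin(yaw),o[1]+x*np.sin(yaw)+v*np.cos(yaw),z])
E
python3 - <<'E'
from lane import *
for n,p,q in[('boltLL',(238.9,132.6),(383.9,85)),('boltUL',(241.5,299.6),(367.4,263.7)),('railR end',(284.6,351.7),(454.8,306.7))]: print(n,*two(a,p,b,q))
z=0.008
B=np.array([onz(a,p,z) for p in[(238.9,132.6),(299.3,133),(241.5,299.6),(295.9,300)]])
print(B)
o=B.mean(0); e=(B[2]+B[3]-B[0]-B[1]); yaw=np.arctan2(e[1],e[0]); print('o',o,'yaw',yaw,'len',np.linalg.norm(B[2]-B[0]),np.linalg.norm(B[3]-B[1]),np.linalg.norm(B[0]-B[1]),np.linalg.norm(B[2]-B[3]))
B2=[onz(b,p,z) for p in[(383.9,85),(367.4,263.7)]];print(B2)
for n,P in[('gate',(.118,0,.009)),('eyeL outer',(.118,-.0225,.009)),('eyeR inner',(.118,.0165,.009)),('endL',(.214,-.0185,.007)),('endR',(.214,.0185,.007))]:
    w=laneP(o,yaw,*P); print(n,w,proj(a,w),proj(b,w))
for nm,c in(('l1',a),('l2',b)):
  for v in(-.0225,-.0165,.0165,.0225): print(nm,v,[np.round(proj(c,laneP(o,yaw,u,v,.022)),1).tolist() for u in(.105,.131)])
E
```

```text
boltLL [0.37180097 0.05387704 0.0073698 ] 1.7076609852101057e-05
boltUL [0.58039339 0.02785768 0.01145846] 0.0002784328422981872
railR end [0.57991615 0.08275591 0.11684163] 0.00019957538314974618
[[0.37178662 0.05395979 0.008     ]
 [0.37952217 0.12161493 0.008     ]
 [0.58259715 0.02718032 0.008     ]
 [0.59080567 0.09767665 0.008     ]]
o [0.4811779  0.07510792 0.008     ] yaw -0.11958414570203543 len 0.21250463740437522 0.2126352719042885 0.06809593301424723 0.07097261583148902
[array([0.37182506, 0.05368497, 0.008     ]), array([0.58197703, 0.02863387, 0.008     ])]
gate [0.48717103 0.07438781 0.08454823] [266.22898544 252.22340529] [432.37172822 203.41314587]
eyeL outer [0.4844868  0.05204849 0.08454823] [243.65467469 251.97184458] [408.83713106 203.11022669]
eyeR inner [0.48913947 0.09076997 0.08454823] [282.77609272 252.40780083] [449.62207194 203.63517898]
endL [0.57408183 0.04531175 0.1186561 ] [245.70181768 351.56199607] [415.30419085 305.95693069]
endR [0.5784959  0.08204751 0.1186561 ] [283.76954861 351.94297516] [455.03610414 306.41982779]
l1 -0.0225 [[242.5, 238.7], [241.9, 266.1]]
l1 -0.0165 [[248.8, 238.7], [248.2, 266.1]]
l1 0.0165 [[283.1, 239.1], [282.8, 266.5]]
l1 0.0225 [[289.3, 239.2], [289.1, 266.6]]
l2 -0.0225 [[414.0, 187.3], [414.9, 215.5]]
l2 -0.0165 [[420.5, 187.4], [421.4, 215.6]]
l2 0.0165 [[456.3, 187.9], [457.6, 216.1]]
l2 0.0225 [[462.8, 188.0], [464.2, 216.1]]
```

```bash
python3 jog.py '0.6 -0.045 -0.15 0 0 0 0;0.6 -0.045 -0.15 0 0 0 0;0.6 -0.045 -0.15 0 0 0 0;0.6 -0.045 -0.15 0 0 0 0;0.6 -0.045 -0.15 0 0 0 0;0.6 -0.045 -0.15 0 0 0 0'
python3 - <<'E'
from h import *
import pickle
c=cap('wrist');pickle.dump(c,open('l3.pkl','wb'));save(c,'l3.png')
for P in((.457,-.179,.01),(.543,-.247,.01),(.45,-.334,.01)): print(proj(c,P))
cv2.imwrite('pics/l3c.png',cv2.cvtColor(cv2.resize(c['color'][110:300,160:420],None,fx=3,fy=3,interpolation=cv2.INTER_CUBIC),cv2.COLOR_RGB2BGR))
h=cv2.cvtColor(c['color'],cv2.COLOR_RGB2HSV)
for n,lo,hi in[('amb',(10,120,90),(30,255,255)),('red',(0,150,90),(8,255,255))]:
        m=cv2.inRange(h,lo,hi); k,_,st,ce=cv2.connectedComponentsWithStats(m)
        for i in range(1,k):
            if st[i,4]>25 and st[i,1]<330:print(n,np.round(ce[i],1),st[i])
E
python3 st.py
```

```text
t: 2.67
position: [0.4912, -0.2217, 0.2565]
tcp_rot: [-0.0, 0.052, 0.999, 0.0]
contact_force: [-0.3, 1.0, -0.4]
grip_width: 0.595
grasp_force: 0.0
[313.83581758 145.16936179]
[263.0786357  222.89423012]
[177.58179919 153.18206914]
amb [312.8 147.3] [300 136  27  24 393]
amb [270.2 229.4] [258 221  25  18 295]
amb [247.7 334.3] [229 329  38  11 185]
red [179.6 151.2] [169 139  24  25 297]
2.72 [ 0.4912 -0.2203  0.2565] axes x,y,z [[-0.9949, 0.1012, 0.0009], [0.1012, 0.9949, 0.0013], [-0.0007, 0.0014, -1.0]] j [ 0.13  0.37  0.29  1.78 -0.13  1.    1.94] F [-0.4 -0.4  0.1] w 0.6 g 0.0
```

View pics/l3c.png

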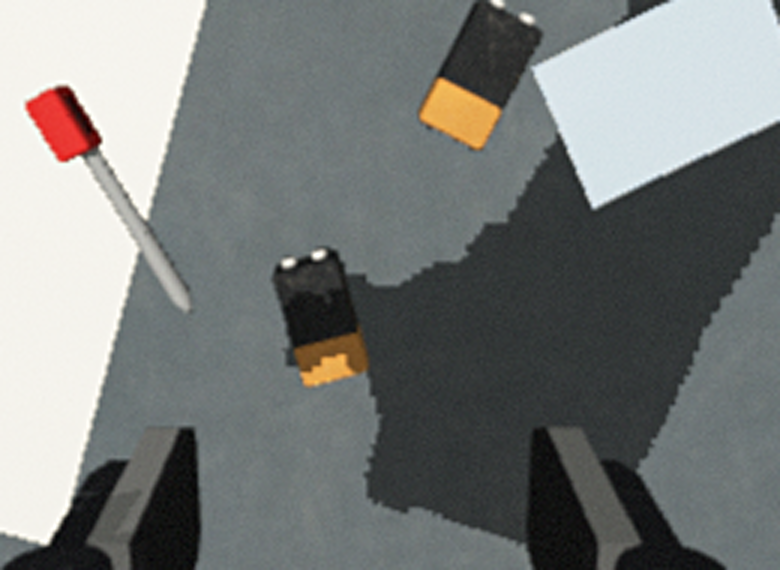

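l3c: battery N has its amber corners at crop (440,77), (503,105), (484,150) and (419,116). Battery F has them at (295,348), (357,332), (368,370) and (305,386), with terminals at (304,259). The pin block is around (65,122), with the tip at (189,307).

Run:
```python
from lane import *
c=pickle.load(open('l3.pkl','rb'))
f=lambda p:(p[0]/3+160,p[1]/3+110)
N3=[(440,77),(503,105),(419,116),(484,150)];N2=[(177.3,176.7),(198.3,185.7),(171.3,189),(193.3,198.3)]
F3=[(295,348),(357,332),(305,386),(368,370)];F2=[(138.3,260),(160.7,253.3),(143.3,272.3)]
for n,A,B in(('N',N3,N2),('F',F3,F2)):
    print(n,[np.round(two(c,f(p),b,q)[0],4).tolist() for p,q in zip(A,B)])
    for cam,X in((c,[f(p) for p in A]),(b,B)):
        P=np.array([onz(cam,p,.018) for p in X]);
        d=(P[0]-P[2]);m=(P[0]+P[1])/2; w=np.linalg.norm(P[0]-P[1]); y=np.arctan2(*(P[1]-P[0])[[1,0]])
        print(' mid(boundary)',m.round(4),'len',np.linalg.norm(d).round(4),'w',w.round(4),'yaw terminals dir from len',np.degrees(np.arctan2(d[1],d[0])).round(1),'from width',(np.degrees(y)).round(1))
        T={'N':[(497,5),(527,18)],'F':[(289,263),(319,255)]}[n]
        t=np.mean([onz(c,f(p),.009+.0) for p in T],0); e=(P[2]+P[3])/2 if len(P)>3 else m
        print('   term',t.round(4),'end',e.round(4),'len',np.linalg.norm((t-e)[:2]).round(4),'dir',np.degrees(np.arctan2(*(t-e)[[1,0]])).round(1),'mid',((t+e)/2).round(4))
print('pin tip',two(c,f((189,307)),b,(105,247)), onz(c,f((189,307)),.004), 'rod base',onz(c,f((92,152)),.004),'block top',[onz(c,f(p),.024).round(4).tolist() for p in((27,103),(62,87),(95,143),(63,160))])
print('blk tri',two(c,(179.6,151.2),b,(56.3,190.9)))
```

```text
N [[0.4458, -0.1864, 0.0143], [0.4585, -0.164, 0.0153], [0.459, -0.1955, 0.016], [0.4736, -0.1723, 0.0151]]
 mid(boundary) [ 0.4514 -0.1756  0.018 ] len 0.016 w 0.0256 yaw terminals dir from len 146.2 from width 60.8
   term [ 0.4249 -0.1578  0.009 ] end [ 0.4659 -0.1841  0.018 ] len 0.0487 dir 147.3 mid [ 0.4454 -0.171   0.0135]
 mid(boundary) [ 0.4521 -0.1741  0.018 ] len 0.0165 w 0.0254 yaw terminals dir from len 144.3 from width 59.7
   term [ 0.4249 -0.1578  0.009 ] end [ 0.4659 -0.1831  0.018 ] len 0.0481 dir 148.3 mid [ 0.4454 -0.1705  0.0135]
F [[0.5431, -0.2525, 0.0177], [0.5418, -0.2278, 0.0074], [0.5601, -0.2505, 0.0168]]
 mid(boundary) [ 0.5416 -0.2398  0.018 ] len 0.0165 w 0.0254 yaw terminals dir from len -172.9 from width 99.2
   term [ 0.5102 -0.2453  0.009 ] end [ 0.5579 -0.2374  0.018 ] len 0.0483 dir -170.7 mid [ 0.5341 -0.2414  0.0135]
 mid(boundary) [ 0.5393 -0.2378  0.018 ] len 0.0171 w 0.0296 yaw terminals dir from len -171.8 from width 101.3
   term [ 0.5102 -0.2453  0.009 ] end [ 0.5393 -0.2378  0.018 ] len 0.03 dir -165.6 mid [ 0.5248 -0.2415  0.0135]
pin tip (array([ 0.52424514, -0.29309663,  0.0105481 ]), np.float64(0.000861933588373023)) [ 0.52648731 -0.29442627  0.004     ] rod base [ 0.46054674 -0.32240354  0.004     ] block top [[0.4385, -0.337, 0.024], [0.4342, -0.3233, 0.024], [0.4553, -0.315, 0.024], [0.4603, -0.3279, 0.024]]
blk tri (array([ 0.44789268, -0.33029761,  0.01314649]), np.float64(0.00017376431883686012))
```

```bash
python3 jog.py '0.55 0.052 0.045 0.16 0 0 0.45;0.55 0.052 0.045 0.16 0 0 0.45;0.55 0.052 0.045 0.16 0 0 0.45;0.55 0.052 0.045 0.16 0 0 0.45;0.55 0.052 0.045 0.16 0 0 0.45;0.55 0.052 0.045 0.16 0 0 0.45'
python3 - <<'E'
from h import *
import pickle
c=cap('wrist');save(c,'n1.png');pickle.dump(c,open('n1.pkl','wb'))
E
python3 st.py
```

```text
t: 3.22
position: [0.4422, -0.169, 0.0956]
tcp_rot: [-0.003, 0.27, 0.963, 0.001]
contact_force: [-0.1, 0.1, 0.4]
grip_width: 0.553
grasp_force: 0.0
3.27 [ 0.4441 -0.1708  0.0973] axes x,y,z [[-0.8535, 0.521, 0.0013], [0.521, 0.8535, 0.0004], [-0.0008, 0.001, -1.0]] j [ 0.05  0.51  0.31  2.13 -0.3   0.54  1.61] F [ 0.1 -0.2  0.5] w 0.552 g 0.0
```

View pics/n1.png

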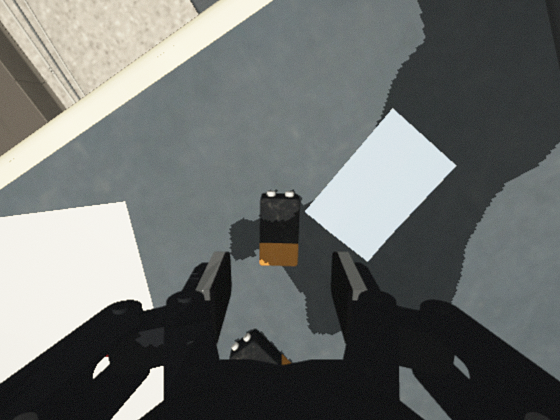

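The battery sits at columns 260–300, rows 190–266, centred between the fingers (midline about 281) and square to them. I'm going down and gripping.

```bash
python3 - <<'E'
from h import *
import pickle
c=pickle.load(open('n1.pkl','rb')); e=onz(c,(280,265.5),.018); t=onz(c,(281,193),.011); print(e,t,(e+t)/2)
E
python3 jog.py '0.55 0 0 0.04 0 0 0;0.55 0 0 0.072 0 0 0;0.55 0 0 0.079 0 0 0;0.55 0 0 0.079 0 0 0;0.2 0 0 0.079 0 0 0;0.2 0 0 0.079 0 0 0;0.2 0 0 0.079 0 0 0;0.2 0 0 0.079 0 0 0'; python3 st.py
```

```text
[ 0.46649124 -0.1836963   0.018     ] [ 0.42426952 -0.15718976  0.011     ] [ 0.44538038 -0.17044303  0.0145    ]
t: 3.93
position: [0.445, -0.1732, 0.0203]
tcp_rot: [0.002, 0.273, 0.962, -0.0]
contact_force: [-0.9, 0.4, 8.3]
grip_width: 0.284
grasp_force: 59.3
3.93 [ 0.445  -0.1732  0.0203] axes x,y,z [[-0.8507, 0.5257, -0.0038], [0.5257, 0.8507, 0.001], [0.0038, -0.0011, -1.0]] j [ 0.13  0.65  0.21  2.18 -0.38  0.34  1.68] F [-0.9  0.4  8.3] w 0.284 g 59.3
```

```bash
cat > goal.py <<'E'
from lane import *
import sys
O=np.array([.4812,.0751-.0005,0]);YAW=-.1196
def rows(P,M,note=''):
    s=ctrl.get_state();q=s['tcp_rot'];C=R.from_quat([q[1],q[2],q[3],q[0]]).as_matrix()
    d=C.T@(np.asarray(P)-s['position']); w=R.from_matrix(C.T@M).as_rotvec()
    print(note,'d',d.round(4),'|d|',np.linalg.norm(d).round(3),'w',w.round(4),'world d',(np.asarray(P)-s['position']).round(4),'t',s['t'])
c,sn=np.cos(th),np.sin(th)
Rz=R.from_euler('z',YAW).as_matrix()
LM=Rz@np.array([[-c,0,sn],[0,1,0],[-sn,0,-c]])   # columns tool x,y,z
def load(h): return laneP(O,YAW,.176,0,h)
E
python3 - <<'E'
from goal import *
print(laneP(O,YAW,.176,0,0))
rows(load(.021),LM,'final'); rows(load(.08),LM,'hover')
E
python3 jog.py '0.2 0 0 -0.04 0 0 0;0.2 0 0 -0.08 0 0 0;0.2 0 0 -0.12 0 0 0;0.2 0 0 -0.16 0 0 0;0.2 0 0 -0.16 0 0 0'
python3 - <<'E'
from goal import *
rows(load(.021),LM,'final'); rows(load(.08),LM,'hover')
E
python3 st.py
```

```text
[0.543933   0.06706115 0.09793076]
final d [ 0.0489  0.2531 -0.097 ] |d| 0.275 w [-0.0831 -0.3739 -0.4286] world d [0.0911 0.2412 0.0971] t 3.9333
hover d [ 0.0688  0.2439 -0.1518] |d| 0.295 w [-0.0831 -0.3739 -0.4286] world d [0.0692 0.2438 0.1518] t 3.9333
t: 4.35
position: [0.4464, -0.1743, 0.1861]
tcp_rot: [0.006, 0.274, 0.962, 0.0]
contact_force: [1.4, -1.0, -0.9]
grip_width: 0.287
grasp_force: 59.9
final d [0.0521 0.2529 0.0691] |d| 0.267 w [-0.0821 -0.3659 -0.4296] world d [ 0.0897  0.2423 -0.0687] t 4.35
hover d [0.0715 0.2438 0.0141] |d| 0.254 w [-0.0821 -0.3659 -0.4296] world d [ 0.0677  0.2449 -0.014 ] t 4.35
4.35 [ 0.4464 -0.1743  0.1861] axes x,y,z [[-0.8501, 0.5265, -0.0113], [0.5265, 0.8502, 0.0039], [0.0117, -0.0027, -0.9999]] j [-0.03  0.38  0.42  2.04 -0.22  0.76  1.54] F [ 1.4 -1.  -0.9] w 0.287 g 59.9
```

```bash
python3 jog.py '0.2 0.072 0.244 0.014 -0.082 -0.366 -0.43;0.2 0.072 0.244 0.014 -0.082 -0.366 -0.43;0.2 0.072 0.244 0.014 -0.082 -0.366 -0.43;0.2 0.072 0.244 0.014 -0.082 -0.366 -0.43;0.2 0.072 0.244 0.014 -0.082 -0.366 -0.43;0.2 0.072 0.244 0.014 -0.082 -0.366 -0.43;0.2 0.072 0.244 0.014 -0.082 -0.366 -0.43;0.2 0.072 0.244 0.014 -0.082 -0.366 -0.43;0.2 0.072 0.244 0.014 -0.082 -0.366 -0.43'
python3 - <<'E'
from goal import *
rows(load(.021),LM,'final'); rows(load(.08),LM,'hover')
c=cap('wrist');save(c,'h1.png');pickle.dump(c,open('h1.pkl','wb'))
print([proj(c,laneP(O,YAW,.214,v,.007)).round(1).tolist() for v in(-.021,-.016,.016,.021)],[proj(c,laneP(O,YAW,.15,v,.007)).round(1).tolist() for v in(-.021,-.016,.016,.021)])
E
python3 st.py
```

```text
t: 5.1
position: [0.5106, 0.0741, 0.1651]
tcp_rot: [0.185, 0.057, 0.981, -0.01]
contact_force: [0.3, -1.4, -1.3]
grip_width: 0.285
grasp_force: 59.9
final d [-0.0069 -0.0032  0.0539] |d| 0.054 w [ 0.003  -0.0109  0.0029] world d [ 0.0255 -0.0061 -0.0477] t 5.1
hover d [-0.0062 -0.003  -0.0051] |d| 0.009 w [ 0.003  -0.0109  0.0029] world d [ 0.0036 -0.0035  0.007 ] t 5.1
[[242.9, 293.3], [250.3, 293.3], [297.4, 293.3], [304.8, 293.3]] [[240.1, 201.6], [248.0, 201.7], [299.1, 201.8], [307.1, 201.8]]
5.15 [0.5105 0.0727 0.165 ] axes x,y,z [[-0.9247, 0.1105, -0.3642], [0.118, 0.993, 0.0016], [0.3619, -0.0415, -0.9313]] j [-0.7   0.36  0.47  2.28 -0.11  0.2   1.28] F [ 0.3 -0.  -1.3] w 0.289 g 59.9
```

View pics/h1.png

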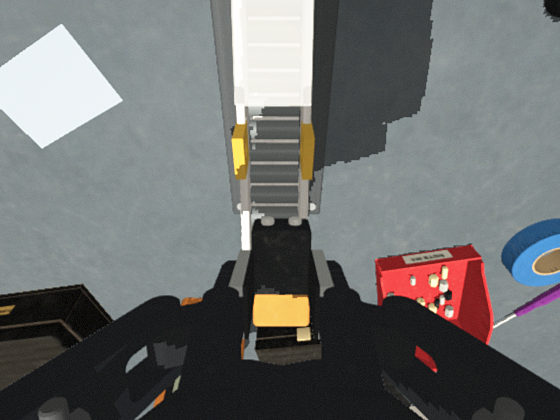

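The held battery spans columns 252–312, terminals at 267 and 295. The lane channel inner edges at row 190 are around 249 and 300, so the battery needs a shift towards -y of 3–5 mm. I'm measuring edges precisely.

Run:
```python
from goal import *
c=pickle.load(open('h1.pkl','rb')); g=cv2.cvtColor(c['color'],cv2.COLOR_RGB2GRAY)
for r in(150,178,196): print(r,list(zip(range(232,320,1),g[r,232:320].tolist()))[::1] if 0 else g[r,232:320].tolist())
print(235,g[235,244:322].tolist())
h=cv2.cvtColor(c['color'],cv2.COLOR_RGB2HSV); m=cv2.inRange(h,(10,120,90),(30,255,255))
for r in(140,150,160,310): print(r,np.where(m[r,220:330])[0]+220)
```

```text
150 [172, 225, 230, 226, 227, 227, 227, 227, 227, 228, 232, 205, 136, 121, 130, 116, 114, 110, 103, 97, 100, 100, 100, 99, 101, 95, 102, 102, 103, 99, 97, 104, 100, 100, 100, 102, 106, 105, 98, 103, 98, 101, 101, 103, 102, 102, 99, 100, 102, 108, 103, 96, 102, 100, 103, 99, 104, 101, 100, 105, 104, 104, 103, 98, 101, 100, 106, 112, 116, 124, 118, 119, 130, 124, 125, 123, 124, 124, 123, 128, 126, 114, 76, 51, 54, 54, 54, 52]
178 [119, 120, 119, 121, 122, 116, 121, 122, 124, 123, 119, 119, 127, 126, 150, 152, 140, 133, 104, 84, 88, 82, 88, 86, 81, 88, 87, 87, 85, 86, 85, 88, 89, 86, 85, 91, 86, 84, 89, 88, 90, 88, 88, 88, 91, 88, 84, 88, 86, 91, 86, 81, 85, 83, 87, 86, 85, 85, 89, 84, 86, 92, 83, 86, 83, 86, 120, 137, 146, 148, 131, 122, 125, 127, 121, 124, 124, 119, 119, 111, 75, 50, 55, 94, 115, 116, 113, 116]
196 [111, 114, 121, 118, 114, 118, 115, 119, 130, 149, 155, 155, 157, 158, 161, 154, 142, 124, 104, 93, 93, 94, 93, 93, 89, 89, 93, 90, 94, 94, 90, 94, 91, 96, 90, 97, 93, 93, 94, 92, 90, 94, 95, 90, 91, 89, 93, 95, 90, 95, 93, 94, 91, 93, 93, 92, 96, 92, 91, 91, 92, 93, 97, 88
[... 380 characters left out ...]
 36, 29, 23, 31, 96, 134, 141, 141, 139, 138, 138, 141, 140, 139, 140]
140 [231 232 233 234 235 236 237 238 239 240 241 242 243 244 245 246 247 300
 301 302 303 304 305 306 307 308 309 310 311 312 313 314]
150 [232 233 234 235 236 237 238 239 240 241 242 243 244 245 246 247 248 300
 301 302 303 304 305 306 307 308 309 310 311 312 313]
160 [233 234 235 236 237 238 239 240 241 242 243 244 245 246 247 248 300 301
 302 303 304 305 306 307 308 309 310 311 312 313]
310 [253 254 255 256 257 258 259 260 261 262 263 264 265 266 267 268 269 270
 271 272 273 274 275 276 277 278 279 280 281 282 283 284 285 286 287 288
 289 290 291 292 293 294 295 296 297 298 299 300 301 302 303 304 305 306
 307 308 309]
```

```bash
python3 jog.py '0.2 -0.006 -0.004 0.03 0 -0.011 0;0.2 -0.006 -0.004 0.03 0 -0.011 0;0.2 -0.006 -0.004 0.03 0 -0.011 0'
python3 - <<'E'
from goal import *
rows(load(.021),LM,'final')
c=cap('wrist');pickle.dump(c,open('h2.pkl','wb'));g=cv2.cvtColor(c['color'],cv2.COLOR_RGB2GRAY)
h=cv2.cvtColor(c['color'],cv2.COLOR_RGB2HSV); m=cv2.inRange(h,(10,120,90),(30,255,255))
for r in(140,150,310):
    x=np.where(m[r,200:350])[0]+200; print(r,x.min() if len(x) else 0,x[np.where(np.diff(x)>5)[0]],x[np.where(np.diff(x)>5)[0]+1],x.max() if len(x) else 0)
for r in(165,180,200): print(r,np.where(np.abs(np.diff(g[r,225:320].astype(int)))>18)[0]+225.5)
E
```

```text
t: 5.4
position: [0.5165, 0.0705, 0.1456]
tcp_rot: [0.181, 0.06, 0.982, -0.006]
contact_force: [0.1, 0.2, -1.3]
grip_width: 0.286
grasp_force: 59.9
final d [-0.0084 -0.0004  0.0334] |d| 0.034 w [ 0.0094 -0.0207 -0.0038] world d [ 0.0196 -0.0025 -0.0282] t 5.4
140 232 [247] [307] 322
150 231 [248] [306] 323
310 252 [] [] 309
165 [225.5 230.5 231.5 232.5 236.5 237.5 304.5]
180 [226.5 247.5 249.5 250.5 304.5]
200 [229.5 248.5 251.5 303.5 314.5]
```

```bash
python3 jog.py '0.2 0 0 0 0 0 0;0.2 0 0 0 0 0 0;0.2 0 0 0 0 0 0;0.2 0 0 0 0 0 0' >/dev/null
python3 - <<'E'
from goal import *
rows(load(.021),LM,'final')
E
python3 st.py
```

```text
final d [-0.0088 -0.0018  0.0333] |d| 0.034 w [ 0.0094 -0.0212 -0.0012] world d [ 0.0197 -0.0039 -0.028 ] t 5.7833
5.78 [0.5164 0.0719 0.1454] axes x,y,z [[-0.9281, 0.1126, -0.3549], [0.117, 0.9931, 0.0092], [0.3535, -0.033, -0.9349]] j [-0.74  0.43  0.57  2.29 -0.64  0.18  1.83] F [-0.2 -0.4 -1.1] w 0.288 g 59.9
```

```bash
python3 jog.py '0.2 -0.009 -0.0025 0.018 0.009 0.02 0;0.2 -0.009 -0.0025 0.018 0.009 0.02 0;0.2 -0.009 -0.0025 0.018 0.009 0.02 0;0.2 -0.009 -0.0025 0.018 0.009 0.02 0;0.2 -0.009 -0.0025 0.018 0.009 0.02 0' >/dev/null
cat > chk.py <<'E'
from goal import *
rows(load(.021),LM,'final')
c=cap('wrist');pickle.dump(c,open('h3.pkl','wb'));save(c,'h3.png');g=cv2.cvtColor(c['color'],cv2.COLOR_RGB2GRAY)
h=cv2.cvtColor(c['color'],cv2.COLOR_RGB2HSV); m=cv2.inRange(h,(10,120,90),(30,255,255))
for r in(120,130,140,150,160,300,310):
    x=np.where(m[r,200:350])[0]+200; k=np.where(np.diff(x)>5)[0]; print(r,x.min() if len(x) else 0,x[k],x[k+1],x.max() if len(x) else 0)
E
python3 chk.py; python3 st.py
```

```text
final d [-0.0007  0.0005  0.0152] |d| 0.015 w [ 0.0003 -0.0416 -0.0004] world d [ 0.0058 -0.0002 -0.0141] t 6.2
120 230 [246] [313] 328
130 227 [246] [312] 331
140 228 [247] [312] 330
150 228 [248] [311] 329
160 229 [247] [311] 328
300 254 [] [] 307
310 252 [] [] 309
6.25 [0.5304 0.0682 0.1315] axes x,y,z [[-0.9352, 0.1127, -0.3358], [0.1195, 0.9928, 0.0004], [0.3335, -0.0397, -0.9419]] j [-0.69  0.47  0.54  2.25 -0.65  0.2   1.84] F [-0.4  0.1 -1.5] w 0.288 g 59.9
```

```bash
python3 jog.py '0.2 -0.001 -0.0005 0.007 0 0 0;0.2 -0.001 -0.0005 0.013 0 0 0;0.2 -0.001 -0.0005 0.013 0 0 0;0.2 -0.001 -0.0005 0.013 0 0 0' ; python3 chk.py; python3 st.py
```

```text
t: 6.58
position: [0.5357, 0.0671, 0.1194]
tcp_rot: [0.17, 0.059, 0.984, -0.01]
contact_force: [0.1, -0.1, -1.5]
grip_width: 0.285
grasp_force: 59.9
final d [0.0004 0.001  0.002 ] |d| 0.002 w [-0.0001 -0.0419 -0.0005] world d [ 0.0004  0.0009 -0.002 ] t 6.5833
120 226 [244] [316] 334
130 222 [244] [316] 337
140 223 [245] [315] 336
150 224 [246] [314] 335
160 225 [246] [314] 334
300 254 [] [] 307
310 252 [] [] 309
6.63 [0.5358 0.0671 0.1196] axes x,y,z [[-0.9352, 0.1127, -0.3357], [0.1196, 0.9928, 0.0002], [0.3333, -0.04, -0.942]] j [-0.66  0.49  0.52  2.25 -0.77  0.18  1.96] F [ 0.4  0.1 -1.6] w 0.28 g 59.9
```

View pics/h3.png

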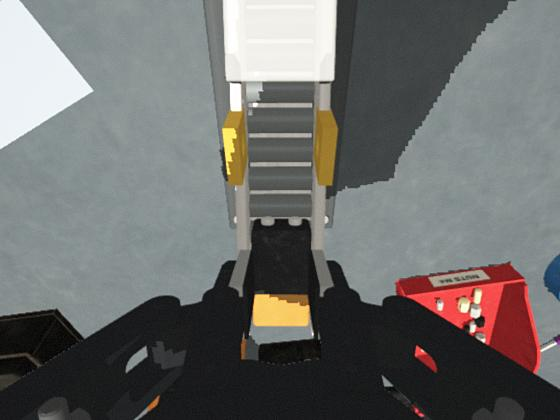

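The battery front is at row 222, centred (281) between rails 248–313, just above the rollers and clear of the eyelets. I'm lowering a touch and releasing.

```bash
python3 jog.py '0.2 0 0 0.0015 0 0 0;0.2 0 0 0.0015 0 0 0;0.55 0 0 0.0015 0 0 0;0.55 0 0 0.0015 0 0 0;0.55 0 0 0.0015 0 0 0;0.55 0 0 0.0015 0 0 0;0.55 0 0 -0.03 0 0 0;0.55 0 0 -0.06 0 0 0;0.55 0 0 -0.08 0 0 0;0.55 0 0 -0.08 0 0 0'
python3 - <<'E'
from h import *
for n in('wrist','scene'):
    c=cap(n); save(c,f'r1{n}.png')
    if n=='wrist': w=c['color'][:300]
    else: x=cv2.resize(c['color'][160:290,190:300],None,fx=2.3,fy=2.3,interpolation=cv2.INTER_CUBIC)
o=np.zeros((300,560+x.shape[1],3),np.uint8);o[:,:560]=w;o[:x.shape[0],560:]=x[:300]
o=o[:,13:813]; cv2.imwrite('pics/r1.png',o[:,:,::-1]); print(o.shape)
E
python3 st.py
```

```text
t: 7.47
position: [0.5096, 0.0705, 0.1974]
tcp_rot: [0.171, 0.059, 0.983, -0.009]
contact_force: [-0.3, -1.0, 0.2]
grip_width: 0.549
grasp_force: 0.0
(300, 800, 3)
7.57 [0.5096 0.0711 0.1951] axes x,y,z [[-0.9349, 0.1113, -0.3369], [0.1179, 0.993, 0.001], [0.3347, -0.0388, -0.9415]] j [-0.99  0.4   0.92  2.22 -0.62  0.39  1.84] F [0.4 0.7 0.5] w 0.548 g 0.0
```

View pics/r1.png

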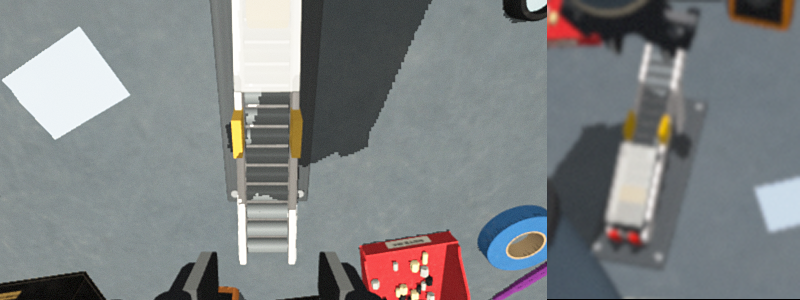

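The right part shows the amber end glowing through the cover at about mid cover, and the channel above the eyelets is empty, so the first battery rolled home. All ten views are now used, so from here I check numerically.

```bash
cat >> goal.py <<'E'
def down(yaw):
    x=np.array([np.cos(yaw),np.sin(yaw),0]);z=np.array([0,0,-1.]);return np.c_[x,np.cross(z,x),z]
E
python3 - <<'E'
from goal import *
rows((.5323,-.2415,.12),down(np.radians(189.2)),'F hover')
c=cap('scene'); h=cv2.cvtColor(c['color'],cv2.COLOR_RGB2HSV)
# amber tint through cover: sample along lane centre at top-of-battery height
for u in range(4,112,6): 
    p=proj(c,laneP(O,YAW,u/1000,0,.018)).round().astype(int); print(u,p,c['color'][p[1],p[0]].tolist(),end=' ')
E
```

```text
F hover d [-0.0307 -0.3078  0.0905] |d| 0.322 w [-0.0469  0.3415 -0.2762] world d [ 0.0227 -0.3126 -0.0751] t 7.5667
4 [223 259] [60, 61, 61] 10 [223 257] [131, 131, 128] 16 [224 255] [194, 193, 188] 22 [224 252] [197, 194, 189] 28 [225 250] [198, 195, 189] 34 [225 247] [215, 205, 189] 40 [226 245] [223, 212, 189] 46 [226 243] [223, 212, 189] 52 [227 240] [218, 212, 202] 58 [227 238] [212, 211, 206] 64 [228 236] [212, 212, 208] 70 [228 233] [213, 212, 206] 76 [229 231] [213, 211, 205] 82 [229 229] [215, 213, 208] 88 [230 226] [212, 211, 206] 94 [230 224] [201, 199, 194] 100 [231 222] [112, 114, 113] 106 [231 220] [82, 84, 85]
```

The amber shows at 34–50 mm, so the first battery is home. Now the second one.

```bash
python3 jog.py '0.55 -0.031 -0.308 0.09 -0.047 0.342 -0.276;0.55 -0.031 -0.308 0.09 -0.047 0.342 -0.276;0.55 -0.031 -0.308 0.09 -0.047 0.342 -0.276;0.55 -0.031 -0.308 0.09 -0.047 0.342 -0.276;0.55 -0.031 -0.308 0.09 -0.047 0.342 -0.276;0.55 -0.031 -0.308 0.09 -0.047 0.342 -0.276;0.55 -0.031 -0.308 0.09 -0.047 0.342 -0.276;0.55 -0.031 -0.308 0.09 -0.047 0.342 -0.276;0.55 -0.031 -0.308 0.09 -0.047 0.342 -0.276;0.55 -0.031 -0.308 0.09 -0.047 0.342 -0.276'
python3 - <<'E'
from goal import *
c=cap('wrist');pickle.dump(c,open('f1.pkl','wb'))
h=cv2.cvtColor(c['color'],cv2.COLOR_RGB2HSV); m=cv2.inRange(h,(10,110,60),(30,255,255)); m[300:]=0
k,lab,st,ce=cv2.connectedComponentsWithStats(m)
for i in range(1,k):
    if st[i,4]>100: print(ce[i].round(1),st[i],[np.round(v,1) for v in cv2.minAreaRect(np.argwhere(lab==i)[:,::-1].astype(np.float32))])
w=cv2.inRange(h,(0,0,150),(179,60,255)); w[:150]=0;w[260:]=0;w[:,:230]=0;w[:,340:]=0
k,lab,st,ce=cv2.connectedComponentsWithStats(w); print([(ce[i].round(1),st[i]) for i in range(1,k) if st[i,4]>5])
print('pred mid',proj(c,(.5323,-.2415,.018)),'end',proj(c,(.558,-.2374,.018)),'term',proj(c,(.5066,-.2456,.009)))
rows((.5323,-.2415,.018),down(np.radians(189.2)),'F')
E
python3 st.py
```

```text
t: 8.45
position: [0.5295, -0.2503, 0.1182]
tcp_rot: [-0.002, -0.075, 0.997, -0.001]
contact_force: [-0.9, -0.3, 0.9]
grip_width: 0.552
grasp_force: 0.0
[289.  242.7] [272 232  35  22 744] [array([289. , 242.5]), array([21., 34.]), np.float64(90.0)]
[(array([280. , 187.4]), array([277, 186,   7,   4,  26], dtype=int32)), (array([296.7, 187.3]), array([293, 186,   8,   4,  28], dtype=int32))]
pred mid [290.08149023 220.72884723] end [290.09171696 253.37811018] term [289.76497968 183.66065664]
F d [-0.0035  0.0048  0.1004] |d| 0.101 w [-0.0001 -0.0038 -0.0084] world d [ 0.0023  0.0052 -0.1004] t 8.5
8.5 [ 0.53   -0.2467  0.1184] axes x,y,z [[-0.9884, -0.1516, 0.0038], [-0.1516, 0.9884, -0.0001], [-0.0037, -0.0007, -1.0]] j [-0.03  0.67  0.62  1.84 -0.52  0.81  2.59] F [-0.5  0.1 -0.3] w 0.553 g 0.0
```

```bash
python3 jog.py '0.55 0 0 0.03 0 0 0;0.55 0 0 0.03 0 0 0;0.55 0 0 0.03 0 0 0'>/dev/null
python3 - <<'E'
from goal import *
rows((.5323,-.2418,.018),down(np.radians(189.2)),'F')
E
```

```text
F d [-0.0018 -0.0013  0.0709] |d| 0.071 w [ 0.003  -0.0045 -0.0012] world d [ 0.0016 -0.0009 -0.0709] t 8.75
```

```bash
python3 jog.py '0.55 -0.002 -0.001 0.04 0 0 0;0.55 -0.002 -0.001 0.065 0 0 0;0.55 -0.002 -0.001 0.071 0 0 0;0.55 -0.002 -0.001 0.071 0 0 0;0.2 -0.002 -0.001 0.071 0 0 0;0.2 -0.002 -0.001 0.071 0 0 0;0.2 -0.002 -0.001 0.071 0 0 0;0.2 -0.002 -0.001 0.071 0 0 0'; python3 st.py
python3 jog.py '0.2 0 0 -0.04 0 0 0;0.2 0 0 -0.08 0 0 0;0.2 0 0 -0.12 0 0 0;0.2 0 0 -0.16 0 0 0;0.2 0 0 -0.16 0 0 0;0.2 0 0 -0.16 0 0 0'
python3 - <<'E'
from goal import *
M=LM@R.from_euler('y',.042).as_matrix()
rows(load(.08),M,'hover')
E
```

```text
t: 9.42
position: [0.5346, -0.2438, 0.0214]
tcp_rot: [0.0, -0.079, 0.997, -0.001]
contact_force: [-0.5, 0.7, 7.7]
grip_width: 0.286
grasp_force: 59.7
9.42 [ 0.5346 -0.2438  0.0214] axes x,y,z [[-0.9874, -0.1582, -0.0008], [-0.1582, 0.9874, -0.0016], [0.0011, -0.0014, -1.0]] j [ 0.04  0.79  0.5   1.9  -0.63  0.61  2.68] F [-0.5  0.7  7.7] w 0.286 g 59.7
t: 9.92
position: [0.5351, -0.2439, 0.1829]
tcp_rot: [0.002, -0.079, 0.997, -0.001]
contact_force: [0.8, 0.1, -1.0]
grip_width: 0.284
grasp_force: 59.5
hover d [-0.0291  0.3139  0.01  ] |d| 0.315 w [ 0.0454 -0.3356  0.2763] world d [-0.0209  0.3145 -0.0108] t 9.9167
```

```bash
python3 jog.py '0.2 -0.029 0.314 0.01 0.045 -0.336 0.276;0.2 -0.029 0.314 0.01 0.045 -0.336 0.276;0.2 -0.029 0.314 0.01 0.045 -0.336 0.276;0.2 -0.029 0.314 0.01 0.045 -0.336 0.276;0.2 -0.029 0.314 0.01 0.045 -0.336 0.276;0.2 -0.029 0.314 0.01 0.045 -0.336 0.276;0.2 -0.029 0.314 0.01 0.045 -0.336 0.276;0.2 -0.029 0.314 0.01 0.045 -0.336 0.276;0.2 -0.029 0.314 0.01 0.045 -0.336 0.276;0.2 -0.029 0.314 0.01 0.045 -0.336 0.276'
python3 jog.py '0.2 0 0 0 0 0 0;0.2 0 0 0 0 0 0' >/dev/null
sed -i 's/load(.021),LM/load(.022),LM@R.from_euler("y",.042).as_matrix()/' chk.py; python3 chk.py; python3 st.py
```

```text
t: 10.75
position: [0.5118, 0.074, 0.1683]
tcp_rot: [0.166, 0.056, 0.984, -0.009]
contact_force: [-0.7, -0.5, -0.7]
grip_width: 0.284
grasp_force: 59.6
final d [-0.0052  0.0009  0.0556] |d| 0.056 w [ 0.0002 -0.0059 -0.0025] world d [ 0.0231 -0.0018 -0.0508] t 10.9167
120 253 [253] [307] 307
130 241 [253] [307] 319
140 240 [254] [306] 320
150 240 [254] [306] 319
160 241 [254] [306] 318
300 254 [] [] 307
310 253 [] [] 309
10.97 [0.5128 0.0697 0.1692] axes x,y,z [[-0.9369, 0.1157, -0.33], [0.1221, 0.9925, 0.0013], [0.3276, -0.0391, -0.944]] j [-0.91  0.44  0.84  2.24 -0.73  0.34  1.94] F [-0.1  0.3 -0.4] w 0.287 g 59.6
```

```bash
python3 jog.py '0.2 -0.005 0 0.03 0 0 0;0.2 -0.005 0 0.042 0 0 0;0.2 -0.005 0 0.042 0 0 0;0.2 -0.005 0 0.042 0 0 0;0.2 -0.005 0 0.042 0 0 0'; python3 chk.py
```

```text
t: 11.38
position: [0.5312, 0.0679, 0.1318]
tcp_rot: [0.167, 0.06, 0.984, -0.009]
contact_force: [-0.5, -0.3, -0.8]
grip_width: 0.287
grasp_force: 59.5
final d [0.0002 0.0007 0.0142] |d| 0.014 w [ 0.0006 -0.0056 -0.0028] world d [ 0.0046  0.0002 -0.0134] t 11.3833
120 230 [246] [313] 329
130 227 [247] [312] 331
140 228 [247] [312] 330
150 229 [248] [311] 329
160 230 [247] [312] 328
300 254 [] [] 307
310 253 [] [] 309
```

```bash
python3 jog.py '0.2 0 0 0.007 0 0 0;0.2 0 0 0.0135 0 0 0;0.2 0 0 0.0135 0 0 0;0.2 0 0 0.0135 0 0 0;0.55 0 0 0.0135 0 0 0;0.55 0 0 0.0135 0 0 0;0.55 0 0 0.0135 0 0 0;0.55 0 0 0.0135 0 0 0;0.55 0 0 -0.025 0 0 0;0.55 0 0 -0.05 0 0 0'
python3 jog.py '0.55 0 0 -0.04 0 0 0;0.55 0 0 -0.04 0 0 0;0.55 0 0 -0.04 0 0 0'
python3 - <<'E'
from goal import *
c=cap('scene')
for u in range(28,150,5): 
    p=proj(c,laneP(O,YAW,u/1000,0,.018)).round().astype(int); print(u,c['color'][p[1],p[0]].tolist(),end=' ')
P=np.array([.4483,-.3290]) 
rows((.4478,-.3262,.16),down(np.radians(23)),'\npin hover')
E
python3 st.py
```

```text
t: 12.27
position: [0.5139, 0.0701, 0.1779]
tcp_rot: [0.165, 0.06, 0.984, -0.01]
contact_force: [0.7, 1.3, 1.4]
grip_width: 0.547
grasp_force: 0.0
t: 12.52
position: [0.502, 0.0736, 0.2179]
tcp_rot: [0.168, 0.058, 0.984, -0.009]
contact_force: [0.0, 0.0, -1.3]
grip_width: 0.55
grasp_force: 0.0
28 [197, 194, 189] 33 [204, 200, 190] 38 [222, 211, 189] 43 [224, 213, 190] 48 [223, 212, 189] 53 [207, 200, 189] 58 [199, 196, 190] 63 [197, 196, 190] 68 [198, 196, 190] 73 [198, 195, 189] 78 [197, 195, 189] 83 [204, 199, 189] 88 [221, 210, 189] 93 [222, 210, 186] 98 [186, 166, 139] 103 [117, 93, 64] 108 [93, 91, 90] 113 [86, 87, 89] 118 [85, 87, 88] 123 [94, 92, 95] 128 [81, 85, 86] 133 [84, 86, 88] 138 [82, 84, 87] 143 [81, 84, 86] 148 [83, 84, 87] 
pin hover d [ 0.025  -0.4037  0.0503] |d| 0.408 w [0.4422 0.1141 2.59  ] world d [-0.0541 -0.3999 -0.0567] t 12.5667
12.57 [0.5019 0.0737 0.2167] axes x,y,z [[-0.937, 0.1113, -0.3312], [0.1171, 0.9931, 0.0024], [0.3292, -0.0366, -0.9436]] j [-1.11  0.4   1.08  2.2  -0.63  0.47  1.85] F [ 0.7 -0.5 -1. ] w 0.552 g 0.0
```

Both batteries are home (amber at 36–52 and 86–104 mm). Now the pin.

Run:
```python
from goal import *
rows((.47,-.16,.2),down(np.radians(115)),'stage1')
```

```text
stage1 d [ 0.0094 -0.2359  0.0138] |d| 0.236 w [0.1737 0.3067 1.0067] world d [-0.0319 -0.2337 -0.0167] t 12.5667
```

```bash
python3 jog.py '0.55 0.01 -0.24 0.01 0.174 0.307 1.007;0.55 0.01 -0.24 0.01 0.174 0.307 1.007;0.55 0.01 -0.24 0.01 0.174 0.307 1.007;0.55 0.01 -0.24 0.01 0.174 0.307 1.007;0.55 0.01 -0.24 0.01 0.174 0.307 1.007;0.55 0.01 -0.24 0.01 0.174 0.307 1.007;0.55 0.01 -0.24 0.01 0.174 0.307 1.007;0.55 0.01 -0.24 0.01 0.174 0.307 1.007;0.55 0.01 -0.24 0.01 0.174 0.307 1.007;0.55 0.01 -0.24 0.01 0.174 0.307 1.007'
python3 - <<'E'
from goal import *
rows((.4478,-.3262,.16),down(np.radians(23)),'pin hover')
E
```

```text
t: 13.4
position: [0.4673, -0.1661, 0.2013]
tcp_rot: [-0.002, 0.54, 0.842, -0.002]
contact_force: [0.4, -0.0, 0.8]
grip_width: 0.547
grasp_force: 0.0
pin hover d [-0.1375 -0.0842  0.0415] |d| 0.167 w [-0.0047  0.0026  1.5988] world d [-0.0195 -0.1601 -0.0413] t 13.4
```

```bash
python3 jog.py '0.45 -0.137 -0.084 0.04 0 0 1.6;0.45 -0.137 -0.084 0.04 0 0 1.6;0.45 -0.137 -0.084 0.04 0 0 1.6;0.45 -0.137 -0.084 0.04 0 0 1.6;0.45 -0.137 -0.084 0.04 0 0 1.6;0.45 -0.137 -0.084 0.04 0 0 1.6;0.45 -0.137 -0.084 0.04 0 0 1.6;0.45 -0.137 -0.084 0.04 0 0 1.6;0.45 -0.137 -0.084 0.04 0 0 1.6;0.45 -0.137 -0.084 0.04 0 0 1.6' >/dev/null
python3 - <<'E'
from goal import *
rows((.4478,-.3262,.16),down(np.radians(23)),'pin hover')
E
```

```text
pin hover d [-0.0011  0.0011  0.002 ] |d| 0.003 w [-0.001   0.0015  0.3489] world d [-0.0001 -0.0015 -0.002 ] t 14.2333
```

```bash
python3 jog.py '0.45 0 0 0 0 0 0.35;0.45 0 0 0 0 0 0.35;0.45 0 0 0 0 0 0.35;0.45 0 0 0 0 0 0.35;0.45 0 0 0 0 0 0.35'
python3 - <<'E'
from goal import *
c=cap('wrist');pickle.dump(c,open('p1.pkl','wb'));save(c,'p1.png')
h=cv2.cvtColor(c['color'],cv2.COLOR_RGB2HSV); m=cv2.inRange(h,(0,130,60),(8,255,255))|cv2.inRange(h,(172,130,60),(179,255,255))
k,lab,st,ce=cv2.connectedComponentsWithStats(m)
for i in range(1,k):
    if st[i,4]>60: print(ce[i].round(1),st[i],[np.round(v,1) for v in cv2.minAreaRect(np.argwhere(lab==i)[:,::-1].astype(np.float32))])
top=cv2.inRange(h,(0,130,190),(8,255,255)); ys,xs=np.where(top); print('bright',xs.min(),xs.max(),ys.min(),ys.max(),len(xs))
print('pred tip',proj(c,(.5265,-.2944,.004)),'base',proj(c,(.4605,-.3224,.004)),'blk',[proj(c,p).round(1).tolist() for p in((.4385,-.337,.024),(.4342,-.3233,.024),(.4553,-.315,.024),(.4603,-.3279,.024))])
g=cv2.cvtColor(c['color'],cv2.COLOR_RGB2GRAY)
for r in range(60,230,20): print(r,c['color'][r,255:312:1].mean(1).astype(int).tolist())
E
python3 st.py
```

```text
t: 14.65
position: [0.4479, -0.3247, 0.1623]
tcp_rot: [-0.0, 0.979, 0.203, -0.001]
contact_force: [0.2, -0.2, -0.0]
grip_width: 0.452
grasp_force: 0.0
[287.8 199.2] [280 183  17  33 506] [array([288., 199.]), array([32., 16.]), np.float64(90.0)]
bright 281 295 188 215 412
pred tip [287.38963287  95.69510758] base [286.32786297 180.52266251] blk [[292.0, 215.0], [275.3, 213.3], [276.1, 187.3], [292.6, 188.0]]
60 [45, 48, 48, 50, 54, 50, 49, 46, 47, 52, 44, 47, 49, 44, 49, 49, 45, 49, 49, 44, 49, 49, 46, 47, 47, 46, 47, 48, 50, 51, 51, 51, 47, 52, 48, 46, 41, 49, 49, 49, 49, 45, 47, 49, 46, 43, 47, 50, 46, 52, 47, 47, 43, 50, 44, 47, 47]
80 [48, 49, 48, 53, 46, 43, 52, 46, 45, 47, 49, 50, 48, 49, 46, 51, 49, 46, 53, 49, 50, 46, 48, 51, 51, 52, 52, 48, 44, 45, 48, 45, 49, 52, 49, 47, 47, 47, 46, 42, 48, 52, 43, 49, 42, 45, 49, 46, 51, 47, 49, 50, 43, 46, 43, 43, 48]
100 [46, 48, 49, 46, 48, 45, 50, 47, 46, 48, 47, 48, 48, 49, 45, 47, 52, 45, 45, 52, 44, 46, 55, 50, 47, 40, 46, 45, 49, 49, 67, 75, 76, 81, 86, 81, 81, 69, 57, 49, 45, 44, 50, 46, 50, 48, 47, 43, 47, 49, 48, 45, 46, 50, 46,
[... 1135 characters left out ...]
, 236, 235, 234, 235, 235, 235, 236, 239, 247, 159, 77, 94, 106, 109, 109, 107, 108, 110, 114, 111, 111, 107, 111, 113, 100, 103, 194, 238, 239, 235, 234, 234, 234, 235, 235, 234, 235, 233, 235, 235, 235, 234]
220 [235, 234, 235, 235, 235, 234, 235, 235, 235, 233, 235, 236, 235, 234, 234, 235, 235, 235, 234, 234, 234, 236, 235, 236, 235, 235, 235, 236, 235, 235, 236, 235, 234, 235, 235, 235, 235, 234, 236, 235, 234, 235, 235, 235, 235, 234, 235, 235, 235, 234, 235, 235, 234, 234, 234, 235, 235]
14.7 [ 0.448  -0.3247  0.1626] axes x,y,z [[0.9176, 0.3976, -0.002], [0.3976, -0.9176, -0.0004], [-0.002, -0.0004, -1.0]] j [-0.15  0.97  1.43  1.89 -1.02  1.28  0.45] F [ 0.2 -1.1  0.3] w 0.447 g 0.0
```

Run:
```python
from goal import *
c=pickle.load(open('p1.pkl','rb'))
f=onz(c,(288.2,187.5),.024);bk=onz(c,(288.2,215.5),.024);tip=onz(c,(289,97),.004)
ctr=(f+bk)/2; print(f,bk,ctr,np.linalg.norm(f-bk),tip,'tip-ctr',np.linalg.norm((tip-ctr)[:2]))
yaw=np.arctan2(*(tip-ctr)[[1,0]]); print(np.degrees(yaw))
d=np.array([np.cos(yaw),np.sin(yaw),0]); T=ctr-.003*d; T[2]=.015
rows(T,down(yaw),'pin grasp')
g=cv2.cvtColor(c['color'],cv2.COLOR_RGB2GRAY); print(g[84:104,289].tolist())
```

```text
[ 0.45921209 -0.32435905  0.024     ] [ 0.4367853  -0.33424365  0.024     ] [ 0.4479987  -0.32930135  0.024     ] 0.024508491993934078 [ 0.5260913  -0.29604517  0.004     ] tip-ctr 0.08487890183711036
23.067007074709934
pin grasp d [-0.0046  0.0043  0.1476] |d| 0.148 w [-0.0004  0.002   0.0063] world d [-0.0028 -0.0058 -0.1476] t 14.7
[47, 48, 47, 52, 48, 50, 51, 47, 47, 43, 50, 73, 80, 89, 85, 83, 87, 85, 85, 87]
```

```bash
python3 jog.py '0.45 -0.005 0.004 0.04 0 0 0;0.45 -0.005 0.004 0.08 0 0 0;0.45 -0.005 0.004 0.11 0 0 0;0.45 -0.005 0.004 0.11 0 0 0;0.45 -0.005 0.004 0.11 0 0 0'
python3 - <<'E'
from goal import *
yaw=np.radians(23.1); d=np.array([np.cos(yaw),np.sin(yaw),0]); T=np.array([.448,-.3293,0])-.003*d; T[2]=.015
rows(T,down(yaw),'pin grasp')
c=cap('wrist')
h=cv2.cvtColor(c['color'],cv2.COLOR_RGB2HSV); m=cv2.inRange(h,(0,130,60),(8,255,255))|cv2.inRange(h,(172,130,60),(179,255,255))
k,lab,st,ce=cv2.connectedComponentsWithStats(m)
for i in range(1,k):
    if st[i,4]>60: print(ce[i].round(1),st[i])
for r in(220,235,250,265): print(r,c['color'][r,::1].mean(1).astype(int)[180:380].tolist()) if r==265 else 0
E
python3 st.py
```

```text
t: 15.12
position: [0.445, -0.3297, 0.0535]
tcp_rot: [-0.001, 0.979, 0.202, -0.0]
contact_force: [-0.4, -0.8, 2.0]
grip_width: 0.446
grasp_force: 0.0
pin grasp d [-0.0001  0.0009  0.0385] |d| 0.038 w [-0.0023  0.0004  0.0036] world d [ 0.0003 -0.0008 -0.0385] t 15.1167
[285.5 240.1] [ 273  213   26   55 1340]
265 [236, 236, 237, 238, 237, 238, 236, 236, 236, 236, 238, 236, 237, 237, 236, 237, 237, 237, 237, 237, 238, 236, 237, 238, 244, 249, 206, 103, 37, 17, 11, 14, 20, 14, 15, 15, 22, 44, 76, 87, 87, 83, 80, 80, 85, 81, 84, 84, 80, 76, 40, 16, 11, 20, 17, 19, 16, 12, 5, 48, 228, 246, 240, 239, 237, 237, 237, 237, 238, 238, 238, 237, 238, 239, 237, 237, 238, 238, 237, 238, 237, 238, 237, 238, 238, 239, 237, 238, 237, 238, 238, 239, 244, 181, 85, 48, 43, 41, 79, 102, 111, 98, 98, 101, 68, 46, 85, 107, 109, 113, 103, 97, 98, 71, 82, 97, 88, 119, 225, 244, 239, 236, 236, 238, 237, 238, 238, 238, 236, 238, 237, 237, 238, 238, 238, 237, 237, 236, 238, 238, 242, 249, 162, 30, 1, 14, 16, 14, 12, 19, 13, 18, 53, 75, 83, 81, 81, 81, 84, 85, 85, 83, 86, 85, 59, 24, 15, 20, 18, 20, 15, 11, 8, 24, 43, 139, 237, 246, 240, 236, 236, 238, 237, 237, 238, 236, 237, 236, 237, 237, 238, 237, 236, 237, 237, 236, 236, 236, 236, 237]
15.17 [ 0.445  -0.3314  0.055 ] axes x,y,z [[0.919, 0.3942, -0.001], [0.3942, -0.919, 0.0014], [-0.0004, -0.0016, -1.0]] j [-0.04  0.95  1.08  1.98 -1.08  0.95  0.45] F [ 0.5 -1.6  0.1] w 0.449 g 0.0
```

```bash
python3 jog.py '0.45 0 0.002 0.03 0 0 0;0.45 0 0.002 0.039 0 0 0;0.45 0 0.002 0.039 0 0 0;0.45 0 0.002 0.039 0 0 0;0.05 0 0.002 0.039 0 0 0;0.05 0 0.002 0.039 0 0 0;0.05 0 0.002 0.039 0 0 0;0.05 0 0.002 0.039 0 0 0;0.05 0 0.002 0.039 0 0 0'; python3 st.py
```

```text
t: 15.92
position: [0.4461, -0.3331, 0.0158]
tcp_rot: [0.001, 0.98, 0.201, -0.001]
contact_force: [-1.1, 1.0, 8.4]
grip_width: 0.151
grasp_force: 58.8
15.92 [ 0.4461 -0.3331  0.0158] axes x,y,z [[0.9193, 0.3936, -0.0017], [0.3936, -0.9193, 0.0023], [-0.0006, -0.0028, -1.0]] j [ 0.03  0.93  0.92  1.99 -1.08  0.81  0.44] F [-1.1  1.   8.4] w 0.151 g 58.8
```

```bash
python3 jog.py '0.05 0 0 -0.04 0 0 0;0.05 0 0 -0.08 0 0 0;0.05 0 0 -0.12 0 0 0;0.05 0 0 -0.12 0 0 0;0.05 0 0 -0.12 0 0 0'
cat > pin.py <<'E'
from goal import *
yd=np.array([-np.sin(YAW),np.cos(YAW),0]); G=laneP(O,YAW,.118,0,.009)
def ins(back,dz=0): 
    P=G-(.0355+.0032+back)*yd; P[2]=G[2]-.004+.0158+dz; return P
PM=down(np.pi/2+YAW)
E
python3 - <<'E'
from pin import *
print(G); rows(ins(.095,.03),PM,'pre')
E
python3 st.py
```

```text
t: 16.33
position: [0.4469, -0.3329, 0.1369]
tcp_rot: [0.002, 0.98, 0.201, 0.001]
contact_force: [0.1, -0.2, -1.2]
grip_width: 0.145
grasp_force: 59.0
[0.48719312 0.07387979 0.08454823]
pre d [ 0.1304 -0.2423  0.0096] |d| 0.275 w [ 0.0037  0.0018 -1.0461] world d [ 0.0244  0.274  -0.0105] t 16.3333
16.33 [ 0.4469 -0.3329  0.1369] axes x,y,z [[0.9191, 0.3941, 0.0002], [0.3941, -0.9191, 0.0039], [0.0018, -0.0035, -1.0]] j [-0.06  0.8   1.1   1.91 -0.86  1.    0.27] F [ 0.1 -0.2 -1.2] w 0.145 g 59.0
```

```bash
python3 jog.py '0.05 0.13 -0.242 0.01 0 0 -1.046;0.05 0.13 -0.242 0.01 0 0 -1.046;0.05 0.13 -0.242 0.01 0 0 -1.046;0.05 0.13 -0.242 0.01 0 0 -1.046;0.05 0.13 -0.242 0.01 0 0 -1.046;0.05 0.13 -0.242 0.01 0 0 -1.046;0.05 0.13 -0.242 0.01 0 0 -1.046;0.05 0.13 -0.242 0.01 0 0 -1.046;0.05 0.13 -0.242 0.01 0 0 -1.046;0.05 0.13 -0.242 0.01 0 0 -1.046'
python3 jog.py '0.05 0 0 0 0 0 0;0.05 0 0 0 0 0 0;0.05 0 0 0 0 0 0'>/dev/null
cat > pk.py <<'E'
from pin import *
import sys
rows(ins(.085),PM,'pre'); rows(ins(0),PM,'home')
c=cap('wrist');pickle.dump(c,open(sys.argv[1]+'.pkl','wb'));save(c,sys.argv[1]+'.png')
h=cv2.cvtColor(c['color'],cv2.COLOR_RGB2HSV); m=cv2.inRange(h,(15,120,60),(30,255,255))
k,lab,st,ce=cv2.connectedComponentsWithStats(m)
for i in range(1,k):
    if st[i,4]>60 and st[i,1]<300: print('yel',ce[i].round(1),st[i],[np.round(v,1) for v in cv2.minAreaRect(np.argwhere(lab==i)[:,::-1].astype(np.float32))])
for v in(-.0225,-.0165,.0165,.0225): print('pred lug',v,[proj(c,laneP(O,YAW,u,v,w)).round(1).tolist() for u in(.105,.131) for w in (.022,-.004)],'hole',proj(c,laneP(O,YAW,.118,v,.009)).round(1))
s=ctrl.get_state();q=s['tcp_rot'];C=R.from_quat([q[1],q[2],q[3],q[0]]).as_matrix()
for l in(.013+.0032,.05,.081+.0032,.087+.0032): print('pred rod',l,proj(c,s['position']+C@np.array([l,0,.0158-.004])).round(1))
E
python3 pk.py q1; python3 st.py
```

```text
t: 17.17
position: [0.4697, -0.0575, 0.1234]
tcp_rot: [-0.001, 0.747, 0.665, -0.001]
contact_force: [-0.6, -0.6, -0.7]
grip_width: 0.152
grasp_force: 59.0
pre d [0.0101 0.0013 0.0273] |d| 0.029 w [-0.0023  0.0015 -0.0029] world d [ 0.0024  0.0099 -0.0274] t 17.4167
home d [0.0951 0.001  0.0272] |d| 0.099 w [-0.0023  0.0015 -0.0029] world d [ 0.0126  0.0943 -0.0274] t 17.4167
yel [277.6  13.8] [ 218    0   98   32 2144] [array([266.5,  15.5]), array([31., 97.]), np.float64(90.0)]
pred lug -0.0225 [[247.6, 20.2], [271.4, 33.1], [303.6, 13.4], [320.6, 28.1]] hole [285.7  24.3]
pred lug -0.0165 [[247.2, 4.8], [271.2, 20.0], [303.8, -3.1], [320.9, 14.1]] hole [285.8   9.7]
pred lug 0.0165 [[244.7, -86.5], [270.5, -57.1], [305.3, -101.9], [323.2, -68.2]] hole [285.9 -76.9]
pred lug 0.0225 [[244.2, -104.4], [270.4, -72.0], [305.5, -121.4], [323.7, -84.2]] hole [285.9 -93.8]
pred rod 0.0162 [283.6 238.1]
pred rod 0.05 [283.8 165.2]
pred rod 0.0842 [284.   81.1]
pred rod 0.09019999999999999 [284.   65.1]
17.47 [ 0.4701 -0.0588  0.1238] axes x,y,z [[0.1218, 0.9926, -0.0014], [0.9926, -0.1218, -0.0022], [-0.0024, -0.0011, -1.0]] j [-0.55  0.61  0.89  2.12 -0.72  0.75  0.69] F [ 0.4 -0.   0.2] w 0.148 g 59.0
```

```bash
python3 jog.py '0.05 -0.04 0 0.02 0 0 0;0.05 -0.04 0 0.02 0 0 0;0.05 -0.04 0 0.02 0 0 0;0.05 -0.04 0 0.02 0 0 0'>/dev/null; python3 pk.py q2
python3 - <<'E'
from pin import *
c=pickle.load(open('q2.pkl','rb'));I=c['color']; h=cv2.cvtColor(I,cv2.COLOR_RGB2HSV); g=cv2.cvtColor(I,cv2.COLOR_RGB2GRAY).astype(int)
for r in(75,90,110,140,170,200): print('rod row',r,g[r,270:300].tolist())
print('col284 rows55-80',g[50:85,284].tolist())
for r in range(24,96,6): print(r,[ (x,h[r,x,0],h[r,x,2]) for x in range(238,330,1) if h[r,x,1]>150 and 12<h[r,x,0]<32][::200], ''.join('Y' if h[r,x,1]>150 and 12<h[r,x,0]<32 and h[r,x,2]>170 else 'y' if h[r,x,1]>150 and 12<h[r,x,0]<32 else '.' for x in range(225,335)))
E
```

```text
pre d [0.0504 0.0011 0.0075] |d| 0.051 w [-0.0023  0.0011 -0.0031] world d [ 0.0073  0.0498 -0.0075] t 17.8
home d [0.1354 0.0009 0.0074] |d| 0.136 w [-0.0023  0.0011 -0.0031] world d [ 0.0174  0.1342 -0.0075] t 17.8
pred lug -0.0225 [[238.6, -123.9], [269.0, -84.1], [309.6, -145.5], [329.5, -98.9]] hole [ 286.6 -110.7]
pred lug -0.0165 [[237.9, -145.5], [268.8, -101.5], [310.0, -169.4], [330.1, -117.8]] hole [ 286.6 -130.8]
pred lug 0.0165 [[233.9, -276.2], [267.7, -205.3], [312.5, -315.3], [333.6, -231.2]] hole [ 286.8 -252.3]
pred lug 0.0225 [[233.1, -302.4], [267.5, -225.8], [313.0, -344.9], [334.3, -253.7]] hole [ 286.9 -276.5]
pred rod 0.0162 [283.9 236.8]
pred rod 0.05 [284.  163.6]
pred rod 0.0842 [284.1  79.2]
pred rod 0.09019999999999999 [284.1  63.2]
rod row 75 [95, 92, 105, 101, 103, 102, 108, 108, 116, 115, 118, 114, 109, 108, 105, 103, 100, 102, 96, 76, 67, 64, 66, 72, 67, 70, 67, 72, 67, 67]
rod row 90 [114, 99, 101, 105, 103, 107, 105, 110, 110, 116, 116, 112, 109, 109, 103, 106, 104, 101, 100, 88, 71, 71, 68, 72, 70, 67, 68, 67, 66, 70]
rod row 110 [126, 107, 101, 10
[... 1471 characters left out ...]
0 [] ..............................................................................................................
66 [] ..............................................................................................................
72 [] ..............................................................................................................
78 [] ..............................................................................................................
84 [] ..............................................................................................................
90 [] ..............................................................................................................
```

Run:
```python
from pin import *
c=pickle.load(open('q1.pkl','rb'));I=c['color']; h=cv2.cvtColor(I,cv2.COLOR_RGB2HSV); g=cv2.cvtColor(I,cv2.COLOR_RGB2GRAY).astype(int)
for r in(90,140): print('rod row',r,g[r,268:296].tolist())
for r in range(0,38,2): print('%3d'%r,''.join('Y' if h[r,x,1]>120 and 12<h[r,x,0]<32 and h[r,x,2]>200 else 'y' if h[r,x,1]>120 and 12<h[r,x,0]<32 and h[r,x,2]>130 else 'o' if h[r,x,1]>120 and 8<h[r,x,0]<32 else '.' for x in range(215,330)))
```

```text
rod row 90 [156, 107, 92, 111, 112, 108, 111, 109, 115, 117, 114, 123, 121, 121, 116, 118, 110, 109, 107, 109, 106, 96, 73, 74, 72, 79, 75, 77]
rod row 140 [156, 160, 150, 118, 112, 108, 115, 109, 117, 116, 120, 127, 124, 114, 110, 112, 111, 108, 103, 105, 106, 92, 74, 73, 72, 76, 73, 73]
  0 ....yyyyyyyyoooooooyooooooooooooooooooooooooooo....................................................................
  2 ....oooyoooooooooooooooooooooooooooooooyyyyyyyyyyyyyyyyyyyyyyyyyyyyyyyyyyyyyyyyyyyyyyyyyyyyyyyyyyyyyy..............
  4 .....oooooooooooooooooooooooooooyooooooyyyyyyyyyyyyyyyyyyyyyyyyyyyyyyyyyyyyyyyyyyyyyyyyyyyyyyyyyyyyyy..............
  6 ........oooyyooooooooooooooooooooooooooyyyyyyyyyyyyyyyyyyyyyyyyyyyyyyyyyyyyyyyyyyyyyyyyyyyyyyyyyyyyyy..............
  8 ............oooooooooooooooooooyooooooooyyyyyyyyyyyyyyyyyyyyyyyyyyyyyyyyyyyyyyyyyyyyyyyyyyyyyyyyyyyyy..............
 10 ...............ooooooooooo..............yyyyyyyyyyyyyyyyyyyyyyyyyyyyyyyyyyyyyyyyyyyyyyyyyyyyyyyyyyyyy..............
 12 ........................................yyyyyyyyyyyyyyyyyyyyyyyyyyyyyyyyyyyyyyyyyyyyyy
[... 769 characters left out ...]
............................yyyyyyyyyyyyyyyyyyyyyyyyyyyyyyyyyyyyyyyyyyyyyyyyyyyyyyy.................
 28 ............................................yyyyyyyyyyyyyyyyyyyyyyyyyyyyyyyyyyyyyyyyyyyyyyyyyyyyy..................
 30 ............................................yyyyyyyyyyyyyyyyyyyyyyyyyyyyyyyyyyyyyyyyyyyyyyyyyyyy...................
 32 ...................................................................................................................
 34 ...................................................................................................................
 36 ...................................................................................................................
```

```bash
cat >> pk.py <<'E'
xd=np.array([np.cos(YAW),np.sin(YAW),0])
for dz in(.013,-.013): print('upright pred',dz,[proj(c,G-.0225*yd+a*xd+[0,0,dz]).round(1).tolist() for a in(-.013,.013)])
I=c['color'];g=cv2.cvtColor(I,cv2.COLOR_RGB2GRAY).astype(int)
for r in(100,140):
    e=np.abs(np.diff(g[r,255:305])); k=np.where(e>14)[0]+255.5; print('rod edges',r,k)
L=h[:,:,0].astype(int); Y=(h[:,:,1]>120)&(L>12)&(L<32)&(h[:,:,2]>130)
for r in range(0,130,8):
    x=np.where(Y[r,245:335])[0]+245
    if len(x)>15: print('lug row',r,x.min(),x.max())
cc=np.where(Y[:150,300])[0]; print('lug col300 rows',cc.min() if len(cc) else None,cc.max() if len(cc) else None)
E
python3 - <<'E'
from pin import *
c=pickle.load(open('q1.pkl','rb')); xd=np.array([np.cos(YAW),np.sin(YAW),0])
for v in(-.0225,-.0165):
  for dz in(.013,-.013): print(v,dz,[proj(c,G+v*yd+a*xd+[0,0,dz]).round(1).tolist() for a in(-.013,.013)])
E
python3 jog.py '0.05 0.04 0.002 0.007 0 0 0;0.05 0.05 0.002 0.007 0 0 0;0.05 0.05 0.002 0.007 0 0 0;0.05 0.05 0.002 0.007 0 0 0;0.05 0.05 0.002 0.007 0 0 0'; python3 pk.py q3
```

```text
-0.0225 0.013 [[255.5, 16.4], [316.7, 16.1]]
-0.0225 -0.013 [[259.5, 31.3], [311.4, 31.1]]
-0.0165 0.013 [[255.1, 0.3], [317.1, 0.1]]
-0.0165 -0.013 [[259.3, 17.8], [311.7, 17.6]]
t: 18.27
position: [0.4735, -0.0489, 0.0973]
tcp_rot: [0.0, 0.748, 0.664, -0.001]
contact_force: [0.2, -1.7, -0.3]
grip_width: 0.147
grasp_force: 59.0
pre d [-0.0002 -0.0011  0.0009] |d| 0.001 w [-0.0011  0.0015 -0.    ] world d [-0.0011 -0.     -0.0009] t 18.2667
home d [ 0.0848 -0.0011  0.0008] |d| 0.085 w [-0.0011  0.0015 -0.    ] world d [ 0.0091  0.0843 -0.0009] t 18.2667
yel [266.6  20.5] [ 201    0  117   43 3169] [array([259.,  21.]), array([ 42., 116.]), np.float64(90.0)]
pred lug -0.0225 [[236.0, 31.3], [265.2, 44.5], [302.2, 24.4], [322.1, 39.7]] hole [281.4  35.7]
pred lug -0.0165 [[235.4, 13.2], [265.0, 29.5], [302.5, 4.7], [322.6, 23.6]] hole [281.4  18.7]
pred lug 0.0165 [[231.7, -95.9], [264.0, -59.8], [304.4, -115.2], [325.7, -72.8]] hole [281.4 -83.7]
pred lug 0.0225 [[231.0, -117.6], [263.8, -77.3], [304.8, -139.3], [326.3, -91.9]] hole [ 281.4 -104. ]
pred rod 0.0162 [283.5 238.9]
pred rod 0.05 [283.8 166.1]
pred rod 0.0842 [284.1  82.1]
pred rod 0.09019999999999999 [284.2  66.1]
upright pred 0.013 [[244.8, 27.3], [317.8, 27.3]]
upright pred -0.013 [[251.3, 42.7], [311.5, 42.6]]
rod edges 100 [269.5 288.5 289.5]
rod edges 140 [270.5 289.5]
lug row 16 245 316
lug row 24 245 316
lug row 32 247 314
lug row 40 250 311
lug col300 rows 9 42
```

```bash
python3 jog.py '0.05 0.008 0 0.001 0 0 0;0.05 0.013 0 0.001 0 0 0;0.05 0.018 0 0.001 0 0 0;0.05 0.022 0 0.001 0 0 0;0.05 0.022 0 0.001 0 0 0'; python3 pk.py q4; python3 st.py
```

```text
t: 18.73
position: [0.4762, -0.0258, 0.0958]
tcp_rot: [-0.001, 0.748, 0.664, -0.001]
contact_force: [0.5, -0.7, -0.9]
grip_width: 0.155
grasp_force: 59.0
pre d [-0.0234 -0.001  -0.0005] |d| 0.023 w [-0.002   0.0006  0.0007] world d [-0.0037 -0.0231  0.0005] t 18.7333
home d [ 0.0616 -0.0009 -0.0006] |d| 0.062 w [-0.002   0.0006  0.0007] world d [0.0064 0.0613 0.0005] t 18.7333
yel [228.3  36.6] [ 200    0   56   75 3878] [array([228.2,  36.6]), array([75.4, 53.7]), np.float64(87.8)]
yel [281.   88.6] [ 246   79   71   21 1354] [array([281.,  89.]), array([20., 70.]), np.float64(90.0)]
pred lug -0.0225 [[238.2, 96.8], [266.1, 99.6], [301.7, 95.4], [321.1, 98.6]] hole [281.8  97.7]
pred lug -0.0165 [[237.7, 80.3], [266.0, 85.7], [302.0, 77.6], [321.6, 83.8]] hole [281.8  82.1]
pred lug 0.0165 [[234.4, -18.8], [265.1, 3.3], [303.9, -30.4], [324.5, -4.7]] hole [281.9 -11.3]
pred lug 0.0225 [[233.8, -38.5], [264.9, -12.8], [304.3, -52.0], [325.0, -22.1]] hole [282.  -29.8]
pred rod 0.0162 [283.5 239.3]
pred rod 0.05 [283.7 166.6]
pred rod 0.0842 [284.   82.7]
pred rod 0.09019999999999999 [284.   66.7]
upright pred 0.013 [[246.8, 96.0], [316.7, 96.0]]
upright pred -0.013 [[252.7, 99.2], [310.8, 99.2]]
rod edges 100 [264.5 265.5 288.5]
rod edges 140 [270.5 289.5]
lug row 0 250 289
lug row 80 246 316
lug row 88 247 315
lug row 96 247 315
lug col300 rows 79 98
18.78 [ 0.4761 -0.0264  0.0959] axes x,y,z [[0.1189, 0.9929, -0.001], [0.9929, -0.1189, -0.0018], [-0.0019, -0.0007, -1.0]] j [-0.58  0.65  0.84  2.14 -0.79  0.69  0.68] F [-1.   0.  -0.4] w 0.15 g 59.0
```

```bash
python3 jog.py '0.05 0.01 0 0 0 0 0;0.05 0.02 0 0 0 0 0;0.05 0.026 0 0 0 0 0;0.05 0.032 0 0 0 0 0;0.05 0.038 0 0 0 0 0;0.05 0.038 0 0 0 0 0'; python3 pk.py q5 | egrep -v 'pred'; python3 st.py
```

```text
t: 19.28
position: [0.4807, 0.0124, 0.0957]
tcp_rot: [-0.001, 0.748, 0.664, -0.001]
contact_force: [0.4, -0.8, -1.0]
grip_width: 0.147
grasp_force: 59.0
pre d [-0.0619 -0.001  -0.0006] |d| 0.062 w [-0.002   0.0006  0.0013] world d [-0.0083 -0.0613  0.0006] t 19.2833
home d [ 0.0231 -0.0009 -0.0006] |d| 0.023 w [-0.002   0.0006  0.0013] world d [0.0018 0.0231 0.0006] t 19.2833
yel [281.3  87.2] [ 246   78   71   21 1358] [array([281.,  88.]), array([20., 70.]), np.float64(90.0)]
yel [232.1 131.7] [ 206  100   52   65 3079] [array([232.1, 132.1]), array([64.2, 49.9]), np.float64(87.7)]
yel [281.3 184.9] [ 249  171   65   26 1436] [array([281. , 183.5]), array([25., 64.]), np.float64(90.0)]
rod edges 100 [267.5 288.5]
rod edges 140 [257.5 258.5 259.5]
lug row 80 246 316
lug row 88 247 315
lug row 96 250 313
lug col300 rows 78 97
19.33 [0.4806 0.0116 0.0958] axes x,y,z [[0.1185, 0.993, -0.0011], [0.993, -0.1185, -0.0018], [-0.002, -0.0008, -1.0]] j [-0.66  0.66  0.85  2.13 -0.79  0.71  0.61] F [ 0.2 -1.1 -1.2] w 0.152 g 59.0
```

```bash
python3 jog.py '0.05 0.008 0 0 0 0 0;0.05 0.015 0 0 0 0 0;0.05 0.019 0 0 0 0 0;0.05 0.0215 0 0 0 0 0;0.05 0.0215 0 0 0 0 0;0.05 0.0215 0 0 0 0 0'; python3 jog.py '0.05 0.001 0 0 0 0 0;0.05 0.001 0 0 0 0 0'; python3 jog.py '0.05 0.001 0 0 0 0 0;0.05 0.001 0 0 0 0 0';python3 pk.py q6 | egrep 'home|yel'
```

```text
t: 19.83
position: [0.4832, 0.0322, 0.0959]
tcp_rot: [-0.0, 0.748, 0.663, -0.001]
contact_force: [-0.6, 0.1, -0.1]
grip_width: 0.147
grasp_force: 59.0
t: 20.0
position: [0.4833, 0.033, 0.0959]
tcp_rot: [-0.0, 0.748, 0.663, -0.001]
contact_force: [0.1, 0.8, 0.3]
grip_width: 0.15
grasp_force: 59.0
t: 20.17
position: [0.4834, 0.0337, 0.0959]
tcp_rot: [-0.0, 0.748, 0.663, -0.001]
contact_force: [-0.5, -2.3, 0.5]
grip_width: 0.149
grasp_force: 59.1
home d [ 0.0017 -0.001  -0.0004] |d| 0.002 w [-0.0015  0.0016 -0.0011] world d [-0.0008  0.0018  0.0004] t 20.1667
yel [247.6 168.3] [ 209  133  105   80 4037] [array([262.4, 171.9]), array([ 77.1, 105.6]), np.float64(86.2)]
yel [280.6 231.2] [ 250  215   62   30 1545] [array([280.5, 229.5]), array([29., 61.]), np.float64(90.0)]
```

```bash
python3 jog.py '0.05 0.001 0 0 0 0 0;0.05 0.001 0 0 0 0 0'; python3 jog.py '0.05 0.001 0 0 0 0 0;0.05 0.001 0 0 0 0 0'; python3 jog.py '0.05 0.001 0 0 0 0 0;0.05 0.001 0 0 0 0 0'
```

```text
t: 20.38
position: [0.4834, 0.0337, 0.096]
tcp_rot: [0.001, 0.749, 0.663, -0.002]
contact_force: [-1.3, -6.1, 0.6]
grip_width: 0.149
grasp_force: 59.1
t: 20.55
position: [0.4834, 0.0338, 0.096]
tcp_rot: [0.001, 0.749, 0.663, -0.002]
contact_force: [-1.7, -9.9, -0.4]
grip_width: 0.152
grasp_force: 59.0
t: 20.72
position: [0.4834, 0.0338, 0.096]
tcp_rot: [0.002, 0.749, 0.662, -0.002]
contact_force: [-2.3, -12.0, -0.4]
grip_width: 0.151
grasp_force: 59.0
```

The block is against the eyelet: position stuck at y = 0.0337, force rising to 12 N. I'm easing off, releasing and retreating upward.

```bash
python3 jog.py '0.05 -0.002 0 0 0 0 0;0.05 -0.002 0 0 0 0 0;0.4 -0.002 0 0 0 0 0;0.4 -0.002 0 0 0 0 0;0.4 -0.002 0 0 0 0 0;0.4 -0.002 0 -0.02 0 0 0;0.4 -0.002 0 -0.05 0 0 0;0.4 -0.002 0 -0.09 0 0 0;0.4 -0.002 0 -0.09 0 0 0;0.4 -0.002 0 -0.09 0 0 0'
python3 - <<'E'
from pin import *
c=cap('wrist');save(c,'fin.png')
h=cv2.cvtColor(c['color'],cv2.COLOR_RGB2HSV)
m=cv2.inRange(h,(0,130,60),(8,255,255));k,lab,st,ce=cv2.connectedComponentsWithStats(m)
for i in range(1,k):
    if st[i,4]>60: print('red',ce[i].round(1),st[i])
m=cv2.inRange(h,(12,120,60),(32,255,255));k,lab,st,ce=cv2.connectedComponentsWithStats(m)
for i in range(1,k):
    if st[i,4]>60: print('yel',ce[i].round(1),st[i])
xd=np.array([np.cos(YAW),np.sin(YAW),0])
print('pred block top',[proj(c,G+v*yd+a*xd+[0,0,.020]).round(1).tolist() for v in(-.0225,-.0485) for a in(-.007,.007)])
print('lug outer top',[proj(c,G-.0225*yd+a*xd+[0,0,.013]).round(1).tolist() for a in(-.013,.013)],'tip',proj(c,G+.0515*yd).round(1),'bat end',proj(c,laneP(O,YAW,.104,0,.018)).round(1))
g=cv2.cvtColor(c['color'],cv2.COLOR_RGB2GRAY).astype(int)
t=proj(c,G+.0515*yd).round().astype(int); print(g[t[1]-12:t[1]+12,t[0]].tolist(), g[t[1]+5,t[0]-15:t[0]+15].tolist())
c=cap('scene')
print([ (u,c['color'][p[1],p[0]].tolist()) for u in range(28,112,6) for p in [proj(c,laneP(O,YAW,u/1000,0,.018)).round().astype(int)]])
E
python3 st.py
```

```text
t: 21.55
position: [0.4848, 0.0358, 0.1874]
tcp_rot: [0.0, 0.748, 0.664, 0.001]
contact_force: [-0.2, -0.2, -0.4]
grip_width: 0.396
grasp_force: 0.0
red [514.5   6.6] [485   0  75  21 775]
red [277.9 217.5] [268 199  21  38 715]
yel [258.  152.1] [ 236  130   63   49 1441]
yel [279. 191.] [261 183  37  16 510]
yel [535.9 231.9] [ 515  191   45   98 1016]
pred block top [[268.9, 201.0], [289.7, 201.0], [269.2, 237.3], [289.4, 237.3]]
lug outer top [[260.6, 198.4], [298.1, 198.5]] tip [279.4  86.3] bat end [256.1 163.9]
[72, 75, 72, 73, 70, 76, 72, 72, 72, 76, 75, 74, 75, 104, 118, 116, 117, 116, 115, 119, 121, 115, 119, 118] [71, 73, 76, 72, 72, 76, 73, 72, 73, 71, 72, 74, 99, 111, 111, 116, 118, 120, 113, 97, 82, 77, 70, 74, 77, 73, 73, 72, 77, 75]
[(28, [198, 195, 189]), (34, [214, 205, 188]), (40, [223, 212, 187]), (46, [223, 211, 188]), (52, [207, 200, 188]), (58, [197, 195, 189]), (64, [197, 195, 190]), (70, [197, 195, 188]), (76, [198, 196, 190]), (82, [198, 196, 189]), (88, [225, 214, 190]), (94, [240, 222, 182]), (100, [229, 174, 93]), (106, [140, 112, 82])]
21.65 [0.4834 0.036  0.1854] axes x,y,z [[0.1189, 0.9929, -0.0002], [0.9929, -0.1189, -0.0023], [-0.0023, 0.0, -1.0]] j [-0.83  0.57  1.03  2.02 -0.62  0.91  0.42] F [ 0.6 -0.2 -1.2] w 0.404 g 0.0
```

```bash
python3 -c "
from rig import ctrl
print(ctrl.job_done())"
```

```text
the job is handed in; nothing more can be done
None
```

Both batteries are home in the lane, the keeper pin is through both eyelets with its handle against the near one, and the job was handed in at about 21.7 s; the last camera checks agreed, but no verdict was returned.

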